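# Hang the last pair of scissors on the revolving stand

### The job

Turn the revolving stand until its one empty peg faces you. Then pick up the scissors lying on the table and hang them on that peg by either finger loop, blades down, and leave them hanging there with the peg still on your side. The other scissors must stay on their pegs, and the brush pot, glue bottle and tape roll must stay where they are.

Things in the scene. Friction and masses are not known exactly. Their poses are not given: they have to be found in the camera images.
- carousel: turning part of a revolving tool stand: four like pegs at 90 degrees along its own -x, +x, -y and +y, under a round tray. The peg along its -x is the empty one; the other three each carry a pair of scissors. Origin on the turning axis at table level, z up. Turns either way without end (friction about 0.05 N m) and stays where left; post and foot (radius 95 mm, low) are fixed.
- tray_floor (a point): centre of the floor of the plywood tray on top of the stand, on the turning axis, 266 mm up. Outer radius 85 mm, 4 mm rim up to 294 mm. Two crossed 5 mm walls straight above the pegs, up to 290 mm, make four empty quarter compartments: the stand can be turned by pushing a wall sideways from inside one. Middle knob: radius 15 mm, up to 307 mm. Same axes as carousel.
- peg_seat (a point): point on the empty peg's axis, 100 mm from the turning axis, 218 mm up; axes as carousel (-x points out along the peg). Each peg is a 7 mm steel rod, level at 218 mm from the hub (24 mm from the axis) to 108 mm out, then rising 22 degrees to a ball end
- peg_end (a point): centre of the 14 mm black ball at the outer end of the empty peg, 130 mm from the turning axis, 227 mm up; axes as carousel
- stand_foot: the stand's fixed foot and post: a low round disc of radius 95 mm under the carousel, screwed down; origin on the turning axis at table level; its axes are the world's, so its -x points to the robot's side of the table, where the empty peg is to face
- scissors_mid (a point): middle of the waist of the loose scissors, near their centre of mass, 5 mm up: closed, stiff, 200 mm long, about 0.12 kg, black plastic handles, steel blades, lying flat. x points to the finger loops, y across, z up. Waist: a block 26 mm wide (y), 10 mm thick, 40 mm long (x), good to grip across. Blades: 109 mm along -x from here, at most 23 mm wide, 4.4 mm thick.
- scissors_loop_l (a point): centre of the opening of the finger loop on the scissors' +y side, 62 mm along +x and 19 mm aside from scissors_mid, same axes. Each loop is a closed oval, opening about 44 mm long (x) and 28 mm wide (y), bar 10 mm thick, its far end 94 mm from scissors_mid
- scissors_loop_r (a point): the same for the loop on the scissors' -y side
- brush_pot: bystander: amber glass pot with brushes standing in it, 72 mm wide, about 235 mm high over the brushes; origin under its middle
- glue_bottle: bystander: white glue bottle, 52 mm wide, 145 mm high; origin under its middle
- tape_roll: bystander: roll of brown tape lying flat, 100 mm outside, 25 mm high; origin under its middle
- hung1_mid (a point): waist of a pair of scissors hanging by one loop from another peg, about 135 mm above the table; the same axes as scissors_mid; it must stay hung
- hung2_mid (a point): waist of a pair of scissors hanging by one loop from another peg, about 135 mm above the table; the same axes as scissors_mid; it must stay hung
- hung3_mid (a point): waist of a pair of scissors hanging by one loop from another peg, about 135 mm above the table; the same axes as scissors_mid; it must stay hung
Things that resemble listed ones, but are neither listed nor needed, are in the scene too. Leave any blue or turquoise look-alike of the part that bears scissors_mid alone.

How it is judged:
By the outcome, as a careful person would: the job done as asked, in the order asked, and still so for the second after the job is handed in, with the robot touching nothing.
It also fails if it takes over 72 s, if anything falls off the work surface, if the arm or the gripper's body presses on something with over 40 N, if the wrist force passes 120 N, or if a joint passes its speed limit or range.

### The arm

A 6-joint arm with a two-finger parallel gripper is mounted at the origin on the work surface. World frame = base frame: x ahead of the robot, y to its left, z up, the work surface at z = 0. Lengths are in mm, angles in rad, forces in N, time in s.
With the tool pointing down it reaches from about 400 to 925 mm from the base axis. Payload 12.5 kg.
Tool frame: the origin (TCP) lies on the mounting face of the last link; the fingertips stand 190 mm ahead of it and the grasp point (between the pads) lies 171 mm ahead of it (env.grasp_offset is the distance from the TCP to the grasp point, in mm); z points along the fingers, y is the direction in which the jaws open and shut (so a half turn about z gives the same grasp; the last joint's range is limited). The gripper opens to 95 mm and grips with 3 to 60 N. Pads are 20 mm wide; open, the fingers measure 119 mm over their backs; the gripper's body (75 mm by 180 mm) begins 59 mm behind the grasp point.
Start: joints at [-1.355, 0.491, 1.559, -0, 1.092, -0.106], TCP at [197.691, -592.911, 404.761] pointing down, gripper open.
Joint ranges: [-3.1, 3.1], [-0.84, 2.19], [0.05, 2.79], [-1.13, 4.28], [0.06, 2.93], [-2.69, 2.69]. Speed limits (rad/s): [2.22, 2.22, 2.79, 3.14, 3.14, 3.14].

### API

Orientations are given as [roll, pitch, yaw] about the fixed x, y, z axes, in that order (R = Rz(yaw) Ry(pitch) Rx(roll)).
In Python, from cell import env, viewer gives the robot as it stands.
- The arm moves only by the tool play_rows, never from a script. Its argument "increments" is a list of rows, each an object of numbers: "dx", "dy", "dz": the shift along the tool's x, y, z in mm; "rx", "ry", "rz": the turn, a rotation vector about the tool's x, y, z in units of 6 degrees (1.0 is 6 degrees). A call has 1 to 8 rows; each row is the pose to reach, as a shift and turn from the pose measured when the call began, along the tool's axes at that moment; what a row does not reach only later rows make up. A row lasts 1/12 s, in which the tool goes at most 41.7 mm and 7.16 degrees, less where a joint would pass 70% of its speed; a pose out of reach is approached as far as the arm can. A call with a gripper value outside its range is refused whole. "fingers" is the opening, from 0 (shut) to 1 (fully open), set as the call begins (left out, the last holds). The fingers move at their own pace and stop on an object; the grip force is fixed at half the most. Time passes only in rows, so rows that repeat a pose let the fingers close. It gives the time, the measured TCP pose, the force and the opening at its end, in the units of the state.
- env.state(): the state, without advancing time (a new reading comes with each control period).
- viewer.read_camera(name): name is "side" or "top"; returns a dict with "image" (384x512x3 uint8, red, green, blue), "fx", "fy", "cx", "cy" (pixels), "rvec" (rotation vector, rad) and "tvec" (3), from world to camera coordinates, as OpenCV has them. Camera axes: x right, y down, z forward; pixel columns grow to the right and rows downward; lengths in mm; the calibration is good to about 2 mm. A picture is of the moment at which its call begins. There is no depth.
- env.job_done(): hands the job in, once; it reports no verdict.
The state is a dict: "t": time; "joints": joint angles; "qvel": joint speeds; "tau": joint torques, N m; "eef_pos": TCP position; "tcp_rot": TCP orientation; "ft_force": force on the tool from outside, world axes, zero at the start; "moment": the same for the moment, N m; "opening": opening from 0.0 (shut) to 1.0 (fully open).
Only numpy, scipy, OpenCV 4.12 (cv2) and the standard library are available. Lean on these libraries where they do the work, as an engineer would, in place of code of your own. Each camera call takes 0.05 s, during which the arm holds its last target.

## Working session

There is one attempt and no reset: what is moved stays moved. The work goes in short steps, Python scripts to look and compute and a tool call to move; the robot and the scene stay as the last step left them, time stands still between calls to the robot, and variables do not carry over. Pictures are saved under pics/ and viewed, and the job is handed in when it is done.

Besides the shell and the picture viewer there is one more tool, called after "Call:" in YAML: its name, and indented under it one key for each argument. play_rows: Moves the arm, as the interface text tells. Its arguments: {"type":"object","properties":{"increments":{"type":"array","items":{"type":"object","properties":{"dx":{"type":"number"},"dy":{"type":"number"},"dz":{"type":"number"},"rx":{"type":"number"},"ry":{"type":"number"},"rz":{"type":"number"}}}},"fingers":{"type":"number"}},"required":["increments"]}

```bash
ls; mkdir -p pics; cat > h.py <<'E'
import numpy as np, cv2
from cell import env, viewer
def cam(n,save=None):
    c=viewer.read_camera(n); c['K']=np.array([[c['fx'],0,c['cx']],[0,c['fy'],c['cy']],[0,0,1.]])
    c['R']=cv2.Rodrigues(np.array(c['rvec'],float))[0]; c['t']=np.array(c['tvec'],float).ravel()
    c['o']=-c['R'].T@c['t']
    if save: cv2.imwrite('pics/'+save+'.png',c['image'][:,:,::-1])
    return c
def ray(c,u,v):
    d=c['R'].T@np.linalg.inv(c['K'])@np.array([u,v,1.]); return d/np.linalg.norm(d)
def onz(c,u,v,z):
    d=ray(c,u,v); return c['o']+d*(z-c['o'][2])/d[2]
def proj(c,p):
    q=c['K']@(c['R']@np.array(p,float)+c['t']); return q[:2]/q[2]
def tri(c1,a,c2,b):
    d1,d2=ray(c1,*a),ray(c2,*b); A=np.stack([d1,-d2],1); s=np.linalg.lstsq(A,c2['o']-c1['o'],rcond=None)[0]
    p,q=c1['o']+s[0]*d1,c2['o']+s[1]*d2; return (p+q)/2,np.linalg.norm(p-q)
def crop(c,name,u0,v0,u1,v1,k):
    im=c['image'][v0:v1,u0:u1,::-1]; cv2.imwrite('pics/'+name+'.png',cv2.resize(im,None,fx=k,fy=k,interpolation=cv2.INTER_CUBIC))
E
python3 - <<'E'
from h import *
for n in('side','top'):
    c=cam(n,n+'0'); print(n,c['fx'],c['o'],c['R'])
print(env.state())
E
```

```text
pics
side 429.87209273915084 [ 196.5563505  -877.30010304 1107.07480206] [[ 0.94019492 -0.34057831  0.00631929]
 [-0.22768882 -0.64213594 -0.73199675]
 [ 0.25336006  0.68678079 -0.68127882]]
top 424.5551102580301 [ 236.56200324   63.12741734 1545.64541211] [[-0.02245692 -0.99974668 -0.00150307]
 [-0.97394311  0.02221664 -0.22570165]
 [ 0.22567786 -0.00360466 -0.97419531]]
{'t': 0.1, 'joints': array([-1.35462921e+00,  4.91469869e-01,  1.55938669e+00,  5.71023652e-06,
        1.09172842e+00, -1.05596893e-01]), 'qvel': array([ 1.31760686e-03, -1.56675561e-03, -1.09926695e-03, -4.64003473e-06,
       -1.43722416e-03,  2.60418048e-03]), 'tau': array([ 1.50762215e-03, -6.13622475e+01, -2.58605200e+01,  6.93516014e-02,
        4.70707007e-02, -4.62690332e-05]), 'eef_pos': array([ 197.66669558, -592.88263707,  404.23899725]), 'tcp_rot': array([-3.14060639e+00, -1.09628078e-04,  3.21761319e-01]), 'ft_force': array([ 0.20613568, -0.30356424,  0.87073842]), 'moment': array([-0.01619293,  0.0257404 ,  0.00734988]), 'opening': 1.000349672261234}
```

View pics/side0.png

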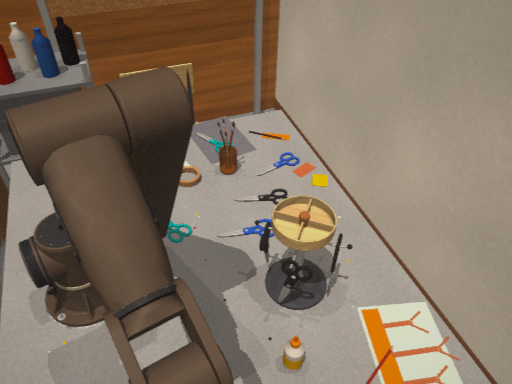

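View pics/top0.png

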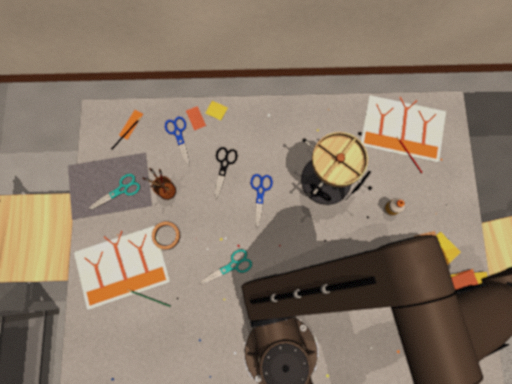

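```bash
python3 - <<'E'
from h import *
c=cam('side');d=cam('top')
a=cv2.resize(c['image'][180:310,215:365,::-1],None,fx=5,fy=5,interpolation=cv2.INTER_CUBIC)
cv2.imwrite('pics/c1.png',a[:600])
crop(d,'c2',200,120,400,220,4)
crop(d,'c3',200,135,250,205,8)
E
```

```text
(no output)
```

View pics/c1.png

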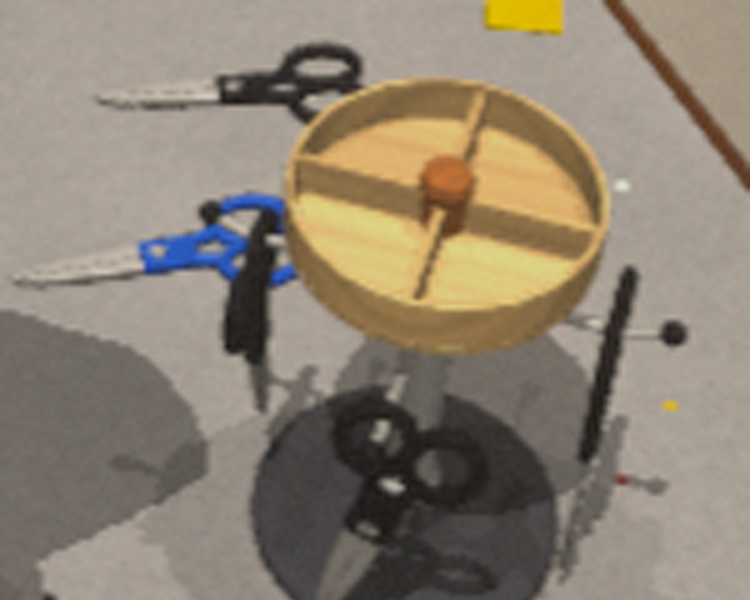

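View pics/c2.png

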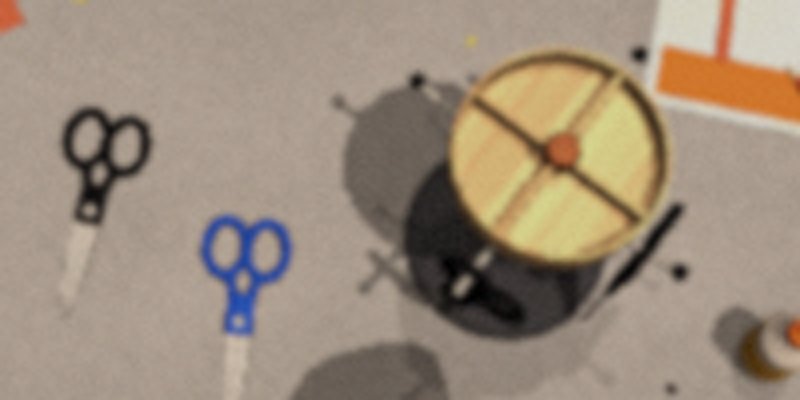

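View pics/c3.png

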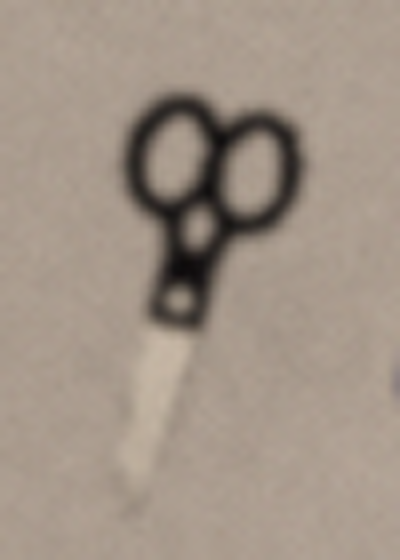

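```bash
python3 - <<'E'
from h import *
c=cam('side');d=cam('top')
# tray rim at z=294 from ellipse of wood mask; knob
for k,n in((c,'side'),(d,'top')):
    hsv=cv2.cvtColor(k['image'],cv2.COLOR_RGB2HSV)
    m=cv2.inRange(hsv,(2,120,80),(13,255,255)); 
    u0,v0,u1,v1=(280,195,335,245) if n=='side' else (310,130,370,185)
    mm=np.zeros_like(m); mm[v0:v1,u0:u1]=m[v0:v1,u0:u1]
    ys,xs=np.nonzero(mm); print(n,'knob',xs.mean(),ys.mean(),xs.min(),xs.max(),ys.min(),ys.max(),onz(k,xs.mean(),ys.mean(),300))
print('knob tri',tri(c,(215+447/5,180+175/5),d,(200+563/4,120+149/4)))
for p in((304.3,140),(360,133),(370,188)): print('ball',onz(d,*p,227))
for p in((215+210/5,180+212/5),(215+673/5,180+333/5)): print('sball',onz(c,*p,227))
E
```

```text
side knob 304.02298850574715 217.35632183908046 299 308 212 226 [ 596.68814007 -199.16631728  300.        ]
top knob 348.0609756097561 151.34146341463415 336 369 132 161 [ 618.69820471 -216.20650682  300.        ]
knob tri (array([ 600.47915257, -192.48952356,  300.83275599]), np.float64(0.6558965626756772))
ball [682.98905263 -92.50300167 227.        ]
ball [ 702.88854008 -276.04932264  227.        ]
ball [ 517.94773996 -293.78071475  227.        ]
sball [ 500.45881266 -111.46476599  227.        ]
sball [ 701.12207119 -275.90397527  227.        ]
```

```bash
cat > sc.py <<'E'
from h import *
def pose(k,box,thr=75):
    u0,v0,u1,v1=box
    g=k['image'].max(2); m=np.zeros_like(g); m[v0:v1,u0:u1]=(g[v0:v1,u0:u1]<thr)*255
    n,l,s,_=cv2.connectedComponentsWithStats(m); i=1+np.argmax(s[1:,4]); m=(l==i).astype(np.uint8)
    cs,hh=cv2.findContours(m,cv2.RETR_CCOMP,cv2.CHAIN_APPROX_NONE)
    out=[]
    for q,h in zip(cs,hh[0]):
        if h[3]>=0 and cv2.contourArea(q)>20:
            M=cv2.moments(q); out.append((M['m00'],M['m10']/M['m00'],M['m01']/M['m00']))
    out.sort(reverse=True); ys,xs=np.nonzero(m)
    return out,m,(xs.min(),xs.max(),ys.min(),ys.max())
E
python3 - <<'E'
from sc import *
c=cam('side');d=cam('top')
for k,b in((d,(205,135,245,205)),(c,(215,180,292,210))):
    o,m,bb=pose(k,b); print(bb)
    for a in o[:3]: print(a,onz(k,a[1],a[2],5))
# black region bottom end in top
o,m,bb=pose(d,(205,135,245,205))
pts=np.argwhere(m)[:,::-1]
W=np.array([onz(d,u,v,9)[:2] for u,v in pts])
L=np.array([onz(d,a[1],a[2],7)[:2] for a in o[:2]])
mid=L.mean(0)
# axis perpendicular to loop centres line
e=L[1]-L[0]; n=np.array([-e[1],e[0]])/np.linalg.norm(e)
s=(W-mid)@n
if abs(s.min())>s.max(): n=-n; s=-s
print('loops',L,'dist',np.linalg.norm(e),'n toward blades',n,'range',s.min(),s.max(),'mid est',mid+62*n)
# pca of the end portion
sel=W[s>35]; print('waist end part centroid',sel.mean(0), 'lateral',((sel-mid)@(e/np.linalg.norm(e))).mean())
# blade
print('tip px', onz(d,200+131/8,135+510/8,3))
E
```

```text
(np.int64(216), np.int64(236), np.int64(147), np.int64(175))
(83.5, 221.3073852295409, 154.15369261477045) [709.08887637 197.92485662   5.        ]
(80.5, 231.1511387163561, 156.1718426501035) [700.27617189 160.7302764    5.        ]
(26.5, 224.40251572327043, 162.87421383647796) [674.55359487 186.3480928    5.        ]
(np.int64(259), np.int64(286), np.int64(189), np.int64(203))
(49.5, 278.7609427609427, 193.23905723905722) [706.89874628 194.54503627   5.        ]
loops [[708.47546219 197.74986835]
 [699.67419798 160.60357254]] dist 38.1747238891819 n toward blades [-0.97305997  0.23055214] range -28.31880383298506 78.2609952741135 mid est [643.74511174 193.47095299]
waist end part centroid [652.24241969 190.30813526] lateral 1.1185388199088635
tip px [538.04931832 216.74855653   3.        ]
```

```bash
cat > go.py <<'E'
from h import *
from scipy.spatial.transform import Rotation as Ro
import json
def log():
    s=env.state(); open('log.txt','a').write(json.dumps([list(map(float,s['joints'])),list(map(float,s['eef_pos'])),list(map(float,s['tcp_rot']))])+'\n'); return s
def inc(pos,R):
    s=log(); R0=Ro.from_euler('xyz',s['tcp_rot']); d=R0.inv().apply(np.array(pos)-s['eef_pos'])
    if R is None: R=R0
    r=(R0.inv()*R).as_rotvec()*180/np.pi/6
    print('d',d.round(1),'r',r.round(2),'| dist',np.linalg.norm(d).round(0),'ang',(np.linalg.norm(r)*6).round(1))
def down(yaw): return Ro.from_euler('xyz',[np.pi,0,yaw])
E
python3 - <<'E'
from go import *
inc([600.6,-193.5,530],down(0.0))
E
```

```text
d [ 508.5 -251.5 -125.3] r [-0.   -0.    3.07] | dist 581.0 ang 18.4
```

Call:
play_rows:
  increments:
    - {"dz": -40}
    - {"dz": -80,"dx": 20,"dy": -10}
    - {"dx": 50,"dy": -25,"dz": -110,"rz": 1}
    - {"dx": 90,"dy": -45,"dz": -126,"rz": 2}
    - {"dx": 130,"dy": -64,"dz": -126,"rz": 3}
    - {"dx": 165,"dy": -82,"dz": -126,"rz": 3}
    - {"dx": 200,"dy": -100,"dz": -126,"rz": 3}
    - {"dx": 236,"dy": -118,"dz": -126,"rz": 3}
  fingers: 1

```text
invalid input
```

```bash
python3 - <<'E'
from go import *
inc([600.6,-193.5,530],down(0.0))
E
```

```text
d [ 508.5 -251.5 -125.3] r [-0.   -0.    3.07] | dist 581.0 ang 18.4
```

Call:
play_rows:
  increments:
    - {"dx": 0,"dy": 0,"dz": -40,"rx": 0,"ry": 0,"rz": 0}
    - {"dx": 20,"dy": -10,"dz": -80,"rx": 0,"ry": 0,"rz": 0}
    - {"dx": 50,"dy": -25,"dz": -110,"rx": 0,"ry": 0,"rz": 1}
    - {"dx": 90,"dy": -45,"dz": -126,"rx": 0,"ry": 0,"rz": 2}
    - {"dx": 130,"dy": -64,"dz": -126,"rx": 0,"ry": 0,"rz": 3}
    - {"dx": 165,"dy": -82,"dz": -126,"rx": 0,"ry": 0,"rz": 3}
    - {"dx": 200,"dy": -100,"dz": -126,"rx": 0,"ry": 0,"rz": 3}
    - {"dx": 236,"dy": -118,"dz": -126,"rx": 0,"ry": 0,"rz": 3}

```text
t: 1.07
eef_pos: [379.3, -410.5, 531.1]
tcp_rot: [3.141, -0.0, 0.007]
ft_force: [-0.4, -1.0, -0.3]
opening: 1.001
```

```bash
python3 - <<'E'
from go import *
inc([600.6,-193.5,530],down(0.0))
E
```

```text
d [ 222.9 -215.4    1.1] r [ 0.   -0.    0.07] | dist 310.0 ang 0.4
```

Call:
play_rows:
  increments:
    - {"dx": 28,"dy": -27,"dz": 0,"rx": 0,"ry": 0,"rz": 0}
    - {"dx": 56,"dy": -54,"dz": 0,"rx": 0,"ry": 0,"rz": 0}
    - {"dx": 84,"dy": -81,"dz": 0,"rx": 0,"ry": 0,"rz": 0}
    - {"dx": 112,"dy": -108,"dz": 0,"rx": 0,"ry": 0,"rz": 0}
    - {"dx": 140,"dy": -135,"dz": 0,"rx": 0,"ry": 0,"rz": 0}
    - {"dx": 168,"dy": -162,"dz": 0,"rx": 0,"ry": 0,"rz": 0}
    - {"dx": 196,"dy": -189,"dz": 0,"rx": 0,"ry": 0,"rz": 0}
    - {"dx": 222,"dy": -215,"dz": 0,"rx": 0,"ry": 0,"rz": 0}

```text
t: 1.73
eef_pos: [600.9, -192.1, 531.1]
tcp_rot: [3.141, -0.001, 0.008]
ft_force: [0.1, -0.9, 0.9]
opening: 1.0
```

```bash
python3 - <<'E'
from go import *
inc([600.6,-193.5,482],down(0.0)); print(env.state()['joints'])
c=cam('side'); crop(c,'k1',230,130,390,250,5)
E
```

```text
d [-0.4  1.4 49.1] r [ 0.   -0.01  0.07] | dist 49.0 ang 0.4
[-4.14015493e-01  4.07758330e-01  1.35955328e+00 -2.51298297e-04
  1.37358569e+00  1.14932558e+00]
```

View pics/k1.png

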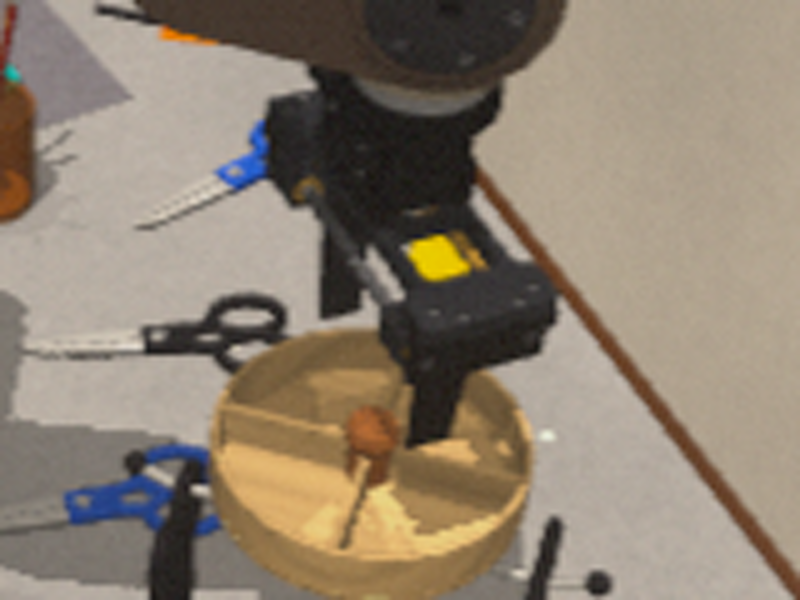

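Call:
play_rows:
  increments:
    - {"dx": 0,"dy": 1,"dz": 25,"rx": 0,"ry": 0,"rz": 0}
    - {"dx": 0,"dy": 1.4,"dz": 40,"rx": 0,"ry": 0,"rz": 0}
    - {"dx": 0,"dy": 1.4,"dz": 48,"rx": 0,"ry": 0,"rz": 0}
    - {"dx": 0,"dy": 1.4,"dz": 48,"rx": 0,"ry": 0,"rz": 0}

```text
t: 2.12
eef_pos: [604.1, -189.7, 480.9]
tcp_rot: [-3.139, 0.001, 0.01]
ft_force: [0.0, -0.0, -0.6]
opening: 1.002
```

Call:
play_rows:
  increments:
    - {"dx": 0,"dy": 0,"dz": 0,"rx": 0,"ry": 0,"rz": 0}
    - {"dx": 0,"dy": 0,"dz": 0,"rx": 0,"ry": 0,"rz": 0}
    - {"dx": 0,"dy": 0,"dz": 0,"rx": 0,"ry": 0,"rz": 0}
    - {"dx": 0,"dy": 0,"dz": 0,"rx": 0,"ry": 0,"rz": 0}
    - {"dx": 0,"dy": 0,"dz": 0,"rx": 0,"ry": 0,"rz": 0}
    - {"dx": 0,"dy": 0,"dz": 0,"rx": 0,"ry": 0,"rz": 0}
    - {"dx": 0,"dy": 0,"dz": 0,"rx": 0,"ry": 0,"rz": 0}
    - {"dx": 0,"dy": 0,"dz": 0,"rx": 0,"ry": 0,"rz": 0}
  fingers: 0.2

```text
t: 2.78
eef_pos: [604.1, -189.7, 480.9]
tcp_rot: [-3.139, 0.001, 0.01]
ft_force: [0.4, 0.2, 0.9]
opening: 0.496
```

```bash
python3 - <<'E'
from go import *
for i in range(2):
    s=env.state(); print(s['eef_pos'],s['tcp_rot'],s['joints'],s['opening']); c=cam('side')
inc([600.6,-193.5,482],down(0.0)); crop(c,'k2',230,130,390,250,5)
E
```

```text
[ 604.06491383 -189.7217403   480.93792059] [-3.13914306e+00  1.28936723e-03  1.04000963e-02] [-0.40881189  0.44158657  1.43414685  0.00179427  1.2680345   1.15104908] 0.496076665799905
[ 604.06134852 -189.72986031  480.91035845] [-3.13912716e+00  1.30272656e-03  1.03577815e-02] [-0.40882716  0.44160602  1.43418725  0.00180387  1.26799328  1.1510732 ] 0.45213840416436424
d [-3.5  3.7 -1.1] r [-0.02  0.01  0.1 ] | dist 5.0 ang 0.6
```

View pics/k2.png

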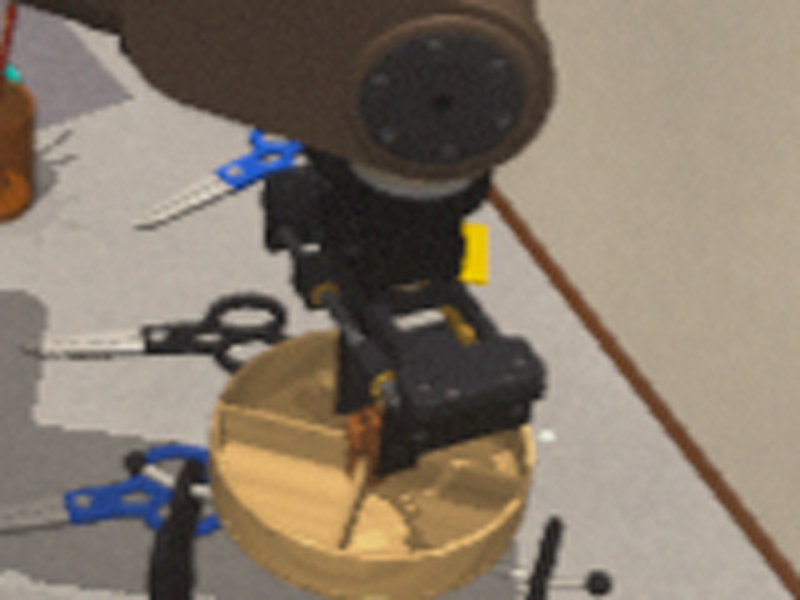

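Call:
play_rows:
  increments:
    - {"dx": -3.5,"dy": 3.7,"dz": -1,"rx": 0,"ry": 0,"rz": 0}
    - {"dx": -3.5,"dy": 3.7,"dz": -1,"rx": 0,"ry": 0,"rz": 0}
    - {"dx": -3.5,"dy": 3.7,"dz": -1,"rx": 0,"ry": 0,"rz": 0}
    - {"dx": -3.5,"dy": 3.7,"dz": -1,"rx": 0,"ry": 0,"rz": 0}
  fingers: 0.2

```text
t: 3.22
eef_pos: [600.7, -191.7, 481.5]
tcp_rot: [-3.133, 0.002, 0.011]
ft_force: [1.7, 15.9, -1.4]
opening: 0.293
```

Call:
play_rows:
  increments:
    - {"dx": 0,"dy": 0,"dz": 0,"rx": 0,"ry": 0,"rz": -0.2}
    - {"dx": 0,"dy": 0,"dz": 0,"rx": 0,"ry": 0,"rz": -0.6}
    - {"dx": 0,"dy": 0,"dz": 0,"rx": 0,"ry": 0,"rz": -1.2}
    - {"dx": 0,"dy": 0,"dz": 0,"rx": 0,"ry": 0,"rz": -1.9}
    - {"dx": 0,"dy": 0,"dz": 0,"rx": 0,"ry": 0,"rz": -2.6}
    - {"dx": 0,"dy": 0,"dz": 0,"rx": 0,"ry": 0,"rz": -3.3}
    - {"dx": 0,"dy": 0,"dz": 0,"rx": 0,"ry": 0,"rz": -4.0}
    - {"dx": 0,"dy": 0,"dz": 0,"rx": 0,"ry": 0,"rz": -4.7}

```text
t: 3.88
eef_pos: [600.7, -191.8, 481.4]
tcp_rot: [-3.134, -0.003, 0.507]
ft_force: [2.0, 0.6, -1.6]
opening: 0.287
```

```bash
python3 - <<'E'
from go import *
s=log(); print(s['joints'],s['opening'])
d=cam('top'); crop(d,'k3',260,100,410,210,5)
c=cam('side'); crop(c,'k4',230,150,390,270,5)
E
```

```text
[-0.4147599   0.43737783  1.43980418  0.00736924  1.26899913  0.64635367] 0.28700212784491674
```

View pics/k4.png

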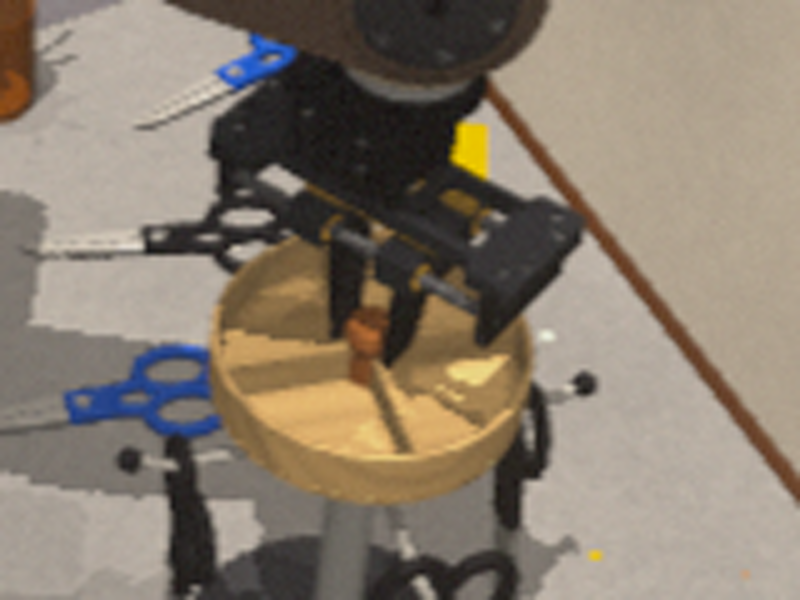

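Call:
play_rows:
  increments:
    - {"dx": 0,"dy": 0,"dz": 0,"rx": 0,"ry": 0,"rz": -0.7}
    - {"dx": 0,"dy": 0,"dz": 0,"rx": 0,"ry": 0,"rz": -1.5}
    - {"dx": 0,"dy": 0,"dz": 0,"rx": 0,"ry": 0,"rz": -2.3}
    - {"dx": 0,"dy": 0,"dz": 0,"rx": 0,"ry": 0,"rz": -3.1}
    - {"dx": 0,"dy": 0,"dz": 0,"rx": 0,"ry": 0,"rz": -3.9}
    - {"dx": 0,"dy": 0,"dz": 0,"rx": 0,"ry": 0,"rz": -4.7}
    - {"dx": 0,"dy": 0,"dz": 0,"rx": 0,"ry": 0,"rz": -5.5}
    - {"dx": 0,"dy": 0,"dz": 0,"rx": 0,"ry": 0,"rz": -6.2}

```text
t: 4.65
eef_pos: [600.8, -192.0, 481.4]
tcp_rot: [-3.138, -0.007, 1.156]
ft_force: [4.3, -0.4, -1.9]
opening: 0.292
```

Call:
play_rows:
  increments:
    - {"dx": 0,"dy": 0,"dz": 0,"rx": 0,"ry": 0,"rz": -0.7}
    - {"dx": 0,"dy": 0,"dz": 0,"rx": 0,"ry": 0,"rz": -1.5}
    - {"dx": 0,"dy": 0,"dz": 0,"rx": 0,"ry": 0,"rz": -2.3}
    - {"dx": 0,"dy": 0,"dz": 0,"rx": 0,"ry": 0,"rz": -3.1}
    - {"dx": 0,"dy": 0,"dz": 0,"rx": 0,"ry": 0,"rz": -3.9}
    - {"dx": 0,"dy": 0,"dz": 0,"rx": 0,"ry": 0,"rz": -4.7}
    - {"dx": 0,"dy": 0,"dz": 0,"rx": 0,"ry": 0,"rz": -5.5}
    - {"dx": 0,"dy": 0,"dz": 0,"rx": 0,"ry": 0,"rz": -6.2}

```text
t: 5.32
eef_pos: [601.0, -192.1, 481.4]
tcp_rot: [3.139, -0.008, 1.807]
ft_force: [5.5, 0.8, -2.1]
opening: 0.289
```

```bash
python3 - <<'E'
from go import *
s=log(); print(s['joints'],s['opening'])
d=cam('top'); crop(d,'k5',260,100,410,220,5)
c=cam('side'); crop(c,'k6',230,150,390,270,5)
E
```

```text
[-0.41502997  0.43777459  1.43916292  0.00807926  1.26716347 -0.65326889] 0.28913397928446216
```

View pics/k5.png

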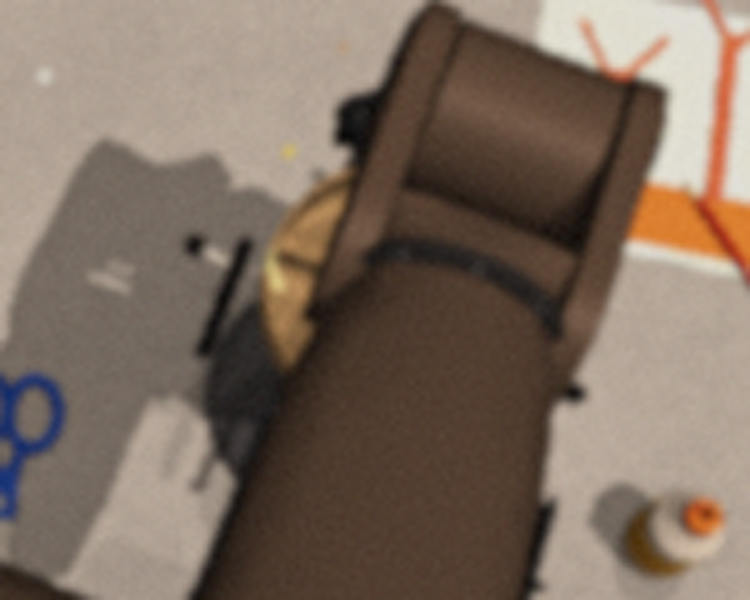

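View pics/k6.png

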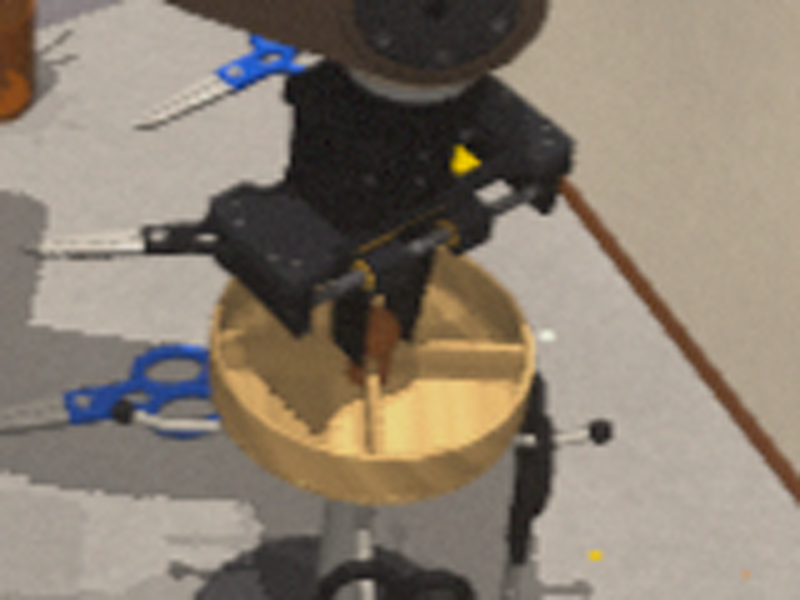

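```bash
cat >> h.py <<'E'
AX=np.array([600.6,-193.3])
def ang(p): return np.degrees(np.arctan2(p[1]-AX[1],p[0]-AX[0])),np.hypot(p[0]-AX[0],p[1]-AX[1])
E
python3 - <<'E'
from go import *
c=cam('side');d=cam('top')
for p in((230+122/5,150+410/5),(230+600/5,150+432/5)): q=onz(c,*p,227); print(q,ang(q))
for p in((260+193/5,100+243/5),(260+572/5,100+393/5)): q=onz(d,*p,227); print(q,ang(q))
E
```

```text
[ 481.13445402 -142.67972358  227.        ] (np.float64(157.03651873152833), np.float64(129.74755897953006))
[ 720.06795107 -244.6447925   227.        ] (np.float64(-23.2570077743636), np.float64(130.03414571043524))
[654.06704833 -72.62733785 227.        ] (np.float64(66.10306189443764), np.float64(131.9871836534767))
[ 548.32147263 -310.32974266  227.        ] (np.float64(-114.07086293012307), np.float64(128.17568057465405))
```

Call:
play_rows:
  increments:
    - {"dx": 0,"dy": 0,"dz": 0,"rx": 0,"ry": 0,"rz": -0.7}
    - {"dx": 0,"dy": 0,"dz": 0,"rx": 0,"ry": 0,"rz": -1.4}
    - {"dx": 0,"dy": 0,"dz": 0,"rx": 0,"ry": 0,"rz": -2.1}
    - {"dx": 0,"dy": 0,"dz": 0,"rx": 0,"ry": 0,"rz": -2.8}
    - {"dx": 0,"dy": 0,"dz": 0,"rx": 0,"ry": 0,"rz": -3.4}
    - {"dx": 0,"dy": 0,"dz": 0,"rx": 0,"ry": 0,"rz": -3.8}
    - {"dx": 0,"dy": 0,"dz": 0,"rx": 0,"ry": 0,"rz": -3.9}
    - {"dx": 0,"dy": 0,"dz": 0,"rx": 0,"ry": 0,"rz": -3.9}

```text
t: 6.18
eef_pos: [601.1, -192.0, 481.4]
tcp_rot: [3.136, -0.006, 2.209]
ft_force: [5.0, 2.9, -1.2]
opening: 0.286
```

```bash
python3 - <<'E'
from go import *
s=log(); print(s['joints'],s['tcp_rot'],s['opening'])
d=cam('top'); crop(d,'k7',260,100,410,220,5)
c=cam('side'); crop(c,'k8',230,150,390,270,5)
E
```

```text
[-0.41484311  0.4378591   1.43908432  0.00850446  1.26669218 -1.0557333 ] [ 3.13554705 -0.00578128  2.20914913] 0.2857654410437656
```

View pics/k7.png

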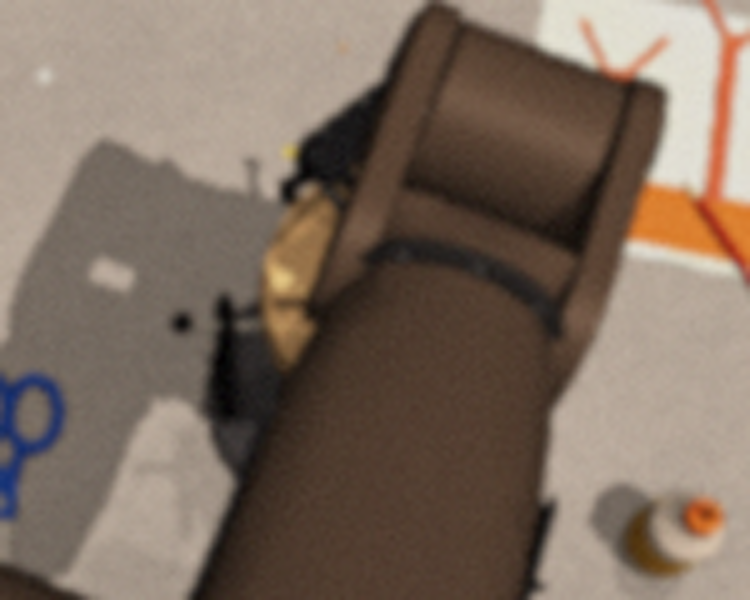

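View pics/k8.png

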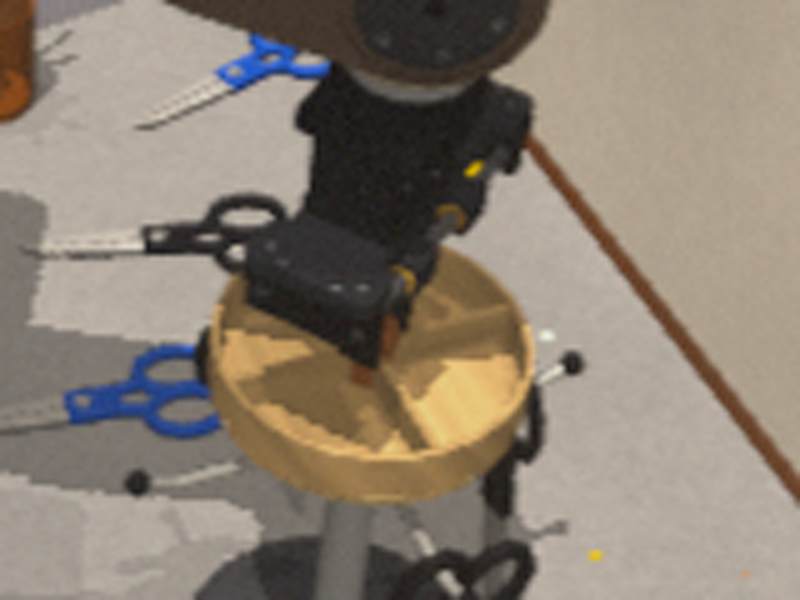

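```bash
python3 - <<'E'
from go import *
c=cam('side');d=cam('top')
for p in((230+138/5,150+483/5),(230+572/5,150+363/5)): q=onz(c,*p,227); print(q,ang(q))
for p in((260+181/5,100+323/5),): q=onz(d,*p,227); print(q,ang(q))
p,e=None,None
E
```

```text
[ 471.16385262 -193.97529059  227.        ] (np.float64(-179.70108079717573), np.float64(129.43790891794353))
[ 730.89357612 -194.21230883  227.        ] (np.float64(-0.40117550507988325), np.float64(130.2967700537973))
[600.38075415 -62.5599631  227.        ] (np.float64(90.09608265766035), np.float64(130.74022073274344))
```

Call:
play_rows:
  increments:
    - {"dx": 0,"dy": 0,"dz": 0,"rx": 0,"ry": 0,"rz": 0}
    - {"dx": 0,"dy": 0,"dz": 0,"rx": 0,"ry": 0,"rz": 0}
    - {"dx": 0,"dy": 0,"dz": 0,"rx": 0,"ry": 0,"rz": 0}
    - {"dx": 0,"dy": 0,"dz": 0,"rx": 0,"ry": 0,"rz": 0}
    - {"dx": 0,"dy": 0,"dz": -5,"rx": 0,"ry": 0,"rz": 0}
    - {"dx": 0,"dy": 0,"dz": -25,"rx": 0,"ry": 0,"rz": 0}
    - {"dx": 0,"dy": 0,"dz": -50,"rx": 0,"ry": 0,"rz": 0}
    - {"dx": 0,"dy": 0,"dz": -50,"rx": 0,"ry": 0,"rz": 0}
  fingers: 0.7

```text
t: 7.05
eef_pos: [600.8, -192.4, 536.4]
tcp_rot: [3.132, -0.0, 2.208]
ft_force: [1.1, -1.3, 0.4]
opening: 0.693
```

```bash
python3 - <<'E'
from go import *
log()
D=[json.loads(l) for l in open('log.txt')]
for j,p,r in D:
    j=np.array(j)
    for s in(1,-1):
        R=Ro.from_euler('ZYZYZ',[j[0],j[1]+j[2],s*j[3],j[4],j[5]+np.pi/2])
        print(s,((R.inv()*Ro.from_euler('xyz',r)).magnitude()*1e3).round(2),end='  ')
    # in-plane coords
    a=j[0]; print(np.round(j,3),'rad',round(np.cos(a)*p[0]+np.sin(a)*p[1],1),'lat',round(-np.sin(a)*p[0]+np.cos(a)*p[1],1),'z',round(p[2],1))
A=[];b=[]
for j,p,r in D:
    a=j[0];f=j[1]+j[2]
    A.append([np.sin(j[1]),np.sin(f),1,0]);b.append(np.cos(a)*p[0]+np.sin(a)*p[1])
    A.append([np.cos(j[1]),np.cos(f),0,1]);b.append(p[2])
x,res,rk,sv=np.linalg.lstsq(np.array(A),np.array(b),rcond=None);print(x,res,sv)
E
```

```text
Traceback (most recent call last):
  File "scipy/spatial/transform/_rotation.pyx", line 1413, in scipy.spatial.transform._rotation.Rotation.from_euler
ValueError: Expected axis specification to be a non-empty string of upto 3 characters, got ZYZYZ
```

```bash
cat >> go.py <<'E'
def Rm(j,s=1):
    E=Ro.from_euler
    return E('Z',j[0])*E('Y',j[1]+j[2])*E('Z',s*j[3])*E('Y',j[4])*E('Z',j[5]+np.pi/2)
E
cat > fit.py <<'E'
from go import *
D=[json.loads(l) for l in open('log.txt')]
A=[];b=[]
for j,p,r in D:
    j=np.array(j)
    for s in(1,-1): print(s,((Rm(j,s).inv()*Ro.from_euler('xyz',r)).magnitude()*1e3).round(2),end='  ')
    a=j[0];f=j[1]+j[2]; 
    P=np.array([np.cos(a)*p[0]+np.sin(a)*p[1],-np.sin(a)*p[0]+np.cos(a)*p[1],p[2]]); print(np.round(j,3),P.round(1))
    zt=(Ro.from_euler('Z',-a)*Ro.from_euler('xyz',r)).as_matrix()[:,2]
    A.append([np.sin(j[1]),np.sin(f),np.cos(f),1,0,0,zt[0]]);b.append(P[0])
    A.append([0,0,0,0,0,1,zt[1]]);b.append(P[1])
    A.append([np.cos(j[1]),np.cos(f),-np.sin(f),0,1,0,zt[2]]);b.append(P[2])
x,res,rk,sv=np.linalg.lstsq(np.array(A),np.array(b),rcond=None);print(x.round(1),rk,sv.round(3)); print((np.array(A)@x-b).round(1))
E
python3 -c "from go import *; log()"; python3 fit.py
```

```text
Traceback (most recent call last):
  File "fit.py", line 6, in <module>
    for s in(1,-1): print(s,((Rm(j,s).inv()*Ro.from_euler('xyz',r)).magnitude()*1e3).round(2),end='  ')
                            ^^^^^^^^^^^^^^^^^^^^^^^^^^^^^^^^^^^^^^^^^^^^^^^^^^^^^^^^^^^^^^
AttributeError: 'float' object has no attribute 'round'
```

```bash
sed -i 's/(((Rm/round((Rm/; s/,((Rm(j,s).inv()\(.*\)\*1e3).round(2)/,round((Rm(j,s).inv()\1*1e3,2)/' fit.py; python3 fit.py
```

```text
1 0.0  -1 0.05  [-1.355  0.491  1.559  0.     1.092 -0.106] [621.5  65.9 404.7]
1 0.0  -1 0.05  [-1.355  0.491  1.559  0.     1.092 -0.106] [621.5  65.9 404.7]
1 0.0  -1 0.11  [-0.943  0.291  1.536  0.     1.314  0.62 ] [555.   65.9 531.1]
1 0.0  -1 0.5  [-0.414  0.408  1.36  -0.     1.374  1.149] [627.4  65.9 531.1]
1 0.0  -1 3.61  [-0.409  0.442  1.434  0.002  1.268  1.151] [629.7  66.  480.9]
1 0.0  -1 14.74  [-0.415  0.437  1.44   0.007  1.269  0.646] [627.   66.5 481.4]
1 0.0  -1 16.16  [-0.415  0.438  1.439  0.008  1.267 -0.653] [627.5  66.5 481.4]
1 0.0  -1 17.01  [-0.415  0.438  1.439  0.009  1.267 -1.056] [627.5  66.6 481.4]
1 0.0  -1 16.24  [-0.416  0.405  1.351  0.008  1.381 -1.054] [627.4  66.6 536.4]
1 0.0  -1 16.24  [-0.416  0.405  1.351  0.008  1.381 -1.054] [627.4  66.6 536.4]
[586.8 411.   43.1   0.  196.7  65.9  81.8] 7 [6.248 4.564 3.162 0.261 0.228 0.107 0.01 ]
[ 0.  0.  0.  0.  0.  0.  0.  0. -0. -0.  0.  0.  0.  0. -0.  0.  0.  0.
  0.  0.  0.  0.  0.  0.  0.  0. -0.  0.  0. -0.]
```

```bash
cat > kin.py <<'E'
from go import *
from scipy.optimize import least_squares
LO=np.array([-3.1,-.84,.05,-1.13,.06,-2.69]);HI=np.array([3.1,2.19,2.79,4.28,2.93,2.69])
D=[json.loads(l) for l in open('log.txt')]
X=np.array([586.8,411.0,43.1,0,196.7,65.9,81.8])
def fk(j,X=X):
    R=Rm(j); f=j[1]+j[2]
    P=np.array([X[0]*np.sin(j[1])+X[1]*np.sin(f)+X[2]*np.cos(f)+X[3],X[5],X[0]*np.cos(j[1])+X[1]*np.cos(f)-X[2]*np.sin(f)+X[4]])
    return Ro.from_euler('Z',j[0]).apply(P)+X[6]*R.as_matrix()[:,2],R
def ik(pos,R,n=30,seed=0,q0=None,tol=1.0):
    rng=np.random.default_rng(seed); S=[]
    for i in range(n):
        g=rng.uniform(LO,HI) if q0 is None else q0
        def f(q):
            p,r=fk(q); return np.r_[(p-pos)/100,(r.inv()*R).as_rotvec()]
        s=least_squares(f,np.clip(g,LO+1e-6,HI-1e-6),bounds=(LO,HI))
        if q0 is not None: return s.x,np.linalg.norm(s.fun)
        if np.linalg.norm(s.fun)<.005*tol and not any(np.abs(s.x-t).max()<.05 for t in S): S.append(s.x)
    return S
# hang orientation: tool z along yaw w tilt a down; tool x up-ish (A=+1) or down (-1); roll rho about tool z
def hang(a,w=0,A=1,rho=0):
    z=np.array([np.cos(a),0,-np.sin(a)]); x=A*np.array([np.sin(a),0,np.cos(a)]); y=np.cross(z,x)
    R=Ro.from_euler('Z',w)*Ro.from_matrix(np.stack([x,y,z],1)); return R*Ro.from_euler('Z',rho)
E
python3 - <<'E'
from kin import *
j,p,r=D[-1]; print(fk(j)[0]-p)
for a in (0,15,30):
  for A in (1,-1):
   for w in (0,-20):
    R=hang(np.radians(a),np.radians(w),A); z=R.as_matrix()[:,2]
    for wx in (500,440):
      # waist ~ 186 ahead of TCP
      pos=np.array([wx,-193,145 if wx==500 else 170])-186*z
      for q in ik(pos,R): print(a,A,w,wx,q.round(2))
E
```

```text
[ 0.00024904  0.00018642 -0.03399858]
0 1 0 500 [-0.91  1.02  2.54  2.19  1.82 -1.91]
0 1 0 440 [-1.1   1.04  2.67  1.98  1.81 -2.08]
0 1 -20 500 [-0.64  1.1   2.63  2.8   2.13 -1.76]
0 -1 0 500 [-0.91  1.02  2.54  2.19  1.82  1.23]
0 -1 0 440 [-1.1   1.04  2.67  1.98  1.81  1.06]
0 -1 -20 500 [-0.64  1.1   2.63  2.8   2.13  1.39]
15 1 0 500 [-0.89  0.78  2.53  2.28  1.42 -1.71]
15 1 0 440 [-1.07  0.75  2.64  2.12  1.43 -1.79]
15 1 -20 500 [-0.63  0.83  2.61  2.87  1.6  -1.65]
15 1 -20 440 [-0.79  0.85  2.77  2.71  1.74 -1.77]
15 -1 0 500 [-0.89  0.78  2.53  2.28  1.42  1.44]
15 -1 0 440 [-1.07  0.75  2.64  2.12  1.43  1.35]
15 -1 -20 500 [-0.63  0.83  2.61  2.87  1.6   1.49]
15 -1 -20 440 [-0.79  0.85  2.77  2.71  1.74  1.37]
30 1 0 500 [-0.82  0.57  2.45  2.26  0.96 -1.46]
30 1 0 440 [-0.98  0.48  2.54  2.1   0.99 -1.45]
30 1 -20 500 [-0.6   0.57  2.51  2.88  0.99 -1.55]
30 1 -20 440 [-0.74  0.48  2.63  2.74  1.02 -1.56]
30 -1 0 500 [-0.82  0.57  2.45  2.26  0.96  1.68]
30 -1 0 440 [-0.98  0.48  2.54  2.1   0.99  1.69]
30 -1 -20 500 [-0.6   0.57  2.51  2.88  0.99  1.59]
30 -1 -20 440 [-0.74  0.48  2.63  2.74  1.02  1.58]
```

```bash
python3 - <<'E'
from kin import *
psi=-0.2327+np.pi
for p in ([612,-30,540],[643.3,192.5,330],[643.3,192.5,260],[643.3,192.5,191.5]): inc(p,down(psi))
for q in ik(np.array([643.3,192.5,191.5]),down(psi)): print(q.round(2))
E
```

```text
d [123.9 105.6  -2.6] r [ 0.08  0.03 -6.69] | dist 163.0 ang 40.2
d [284.1 261.2 208.8] r [ 0.08  0.03 -6.69] | dist 439.0 ang 40.2
d [284.1 260.6 278.8] r [ 0.08  0.03 -6.69] | dist 476.0 ang 40.2
d [284.1 259.9 347.3] r [ 0.08  0.03 -6.69] | dist 519.0 ang 40.2
[ 0.19  0.8   1.6  -0.    0.74 -1.15]
```

Call:
play_rows:
  increments:
    - {"dx": 22,"dy": 19,"dz": 0,"rx": 0,"ry": 0,"rz": -0.8}
    - {"dx": 52,"dy": 45,"dz": 0,"rx": 0,"ry": 0,"rz": -1.7}
    - {"dx": 82,"dy": 71,"dz": 0,"rx": 0,"ry": 0,"rz": -2.6}
    - {"dx": 112,"dy": 97,"dz": 0,"rx": 0,"ry": 0,"rz": -3.5}
    - {"dx": 142,"dy": 123,"dz": 5,"rx": 0,"ry": 0,"rz": -4.4}
    - {"dx": 168,"dy": 148,"dz": 22,"rx": 0.1,"ry": 0,"rz": -5.3}
    - {"dx": 193,"dy": 172,"dz": 44,"rx": 0.1,"ry": 0,"rz": -6.2}
    - {"dx": 217,"dy": 195,"dz": 68,"rx": 0.1,"ry": 0,"rz": -6.7}
  fingers: 0.7

```text
t: 7.72
eef_pos: [628.7, 100.4, 470.4]
tcp_rot: [-3.139, 0.004, 2.915]
ft_force: [1.0, -0.1, 0.5]
opening: 0.701
```

```bash
python3 - <<'E'
from kin import *
psi=-0.2327+np.pi
inc([643.3,192.5,250],down(psi))
E
```

```text
d [  7.4  93.6 220.1] r [-0.02  0.04  0.06] | dist 239.0 ang 0.4
```

Call:
play_rows:
  increments:
    - {"dx": 2,"dy": 17,"dz": 30,"rx": 0,"ry": 0,"rz": 0}
    - {"dx": 4,"dy": 34,"dz": 65,"rx": 0,"ry": 0,"rz": 0}
    - {"dx": 5,"dy": 50,"dz": 100,"rx": 0,"ry": 0,"rz": 0}
    - {"dx": 6,"dy": 65,"dz": 135,"rx": 0,"ry": 0,"rz": 0}
    - {"dx": 7,"dy": 80,"dz": 170,"rx": 0,"ry": 0,"rz": 0.06}
    - {"dx": 7.4,"dy": 93.6,"dz": 200,"rx": 0,"ry": 0,"rz": 0.06}
    - {"dx": 7.4,"dy": 93.6,"dz": 220,"rx": 0,"ry": 0,"rz": 0.06}
    - {"dx": 7.4,"dy": 93.6,"dz": 220,"rx": 0,"ry": 0,"rz": 0.06}

```text
t: 8.38
eef_pos: [642.5, 193.0, 245.5]
tcp_rot: [-3.136, -0.002, 2.909]
ft_force: [0.1, -0.1, 0.1]
opening: 0.697
```

```bash
python3 - <<'E'
from kin import *
psi=-0.2327+np.pi
c=cam('side'); inc([643.3,192.5,191.5],down(psi))
crop(c,'g1',215,130,335,220,6)
for p in([643.3,192.5,5],[643.3+60.3-4.4*0,192.5-14.3,5]): print(proj(c,p))
E
```

```text
d [-0.2  0.1 56.7] r [-0.04  0.01 -0.  ] | dist 57.0 ang 0.2
[263.18442049 197.49233683]
[279.6371584  196.25735505]
```

View pics/g1.png

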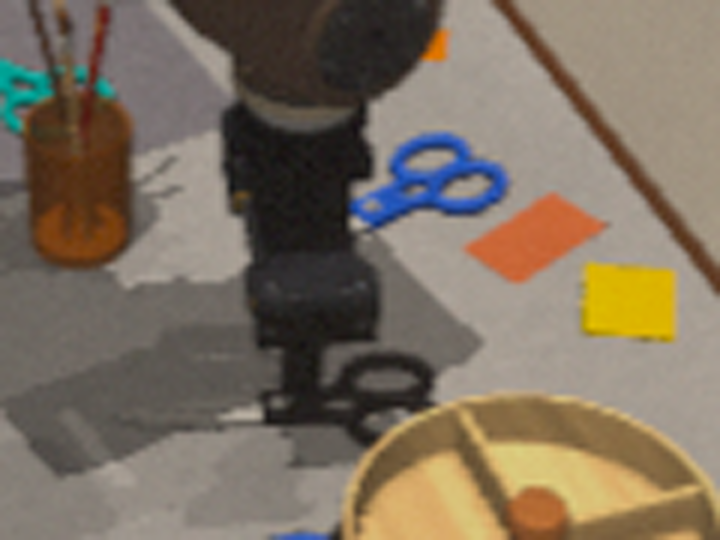

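Call:
play_rows:
  increments:
    - {"dx": 0,"dy": 0,"dz": 15,"rx": 0,"ry": 0,"rz": 0}
    - {"dx": 0,"dy": 0,"dz": 30,"rx": 0,"ry": 0,"rz": 0}
    - {"dx": 0,"dy": 0,"dz": 42,"rx": 0,"ry": 0,"rz": 0}
    - {"dx": 0,"dy": 0,"dz": 50,"rx": 0,"ry": 0,"rz": 0}
    - {"dx": 0,"dy": 0,"dz": 54,"rx": 0,"ry": 0,"rz": 0}
    - {"dx": 0,"dy": 0,"dz": 55,"rx": 0,"ry": 0,"rz": 0}
    - {"dx": 0,"dy": 0,"dz": 55,"rx": 0,"ry": 0,"rz": 0}
    - {"dx": 0,"dy": 0,"dz": 55,"rx": 0,"ry": 0,"rz": 0}

```text
t: 9.1
eef_pos: [643.3, 192.4, 194.0]
tcp_rot: [-3.138, 0.002, 2.909]
ft_force: [-0.6, 0.4, 0.1]
opening: 0.697
```

```bash
python3 - <<'E'
from kin import *
psi=-0.2327+np.pi
c=cam('side'); inc([643.3,192.5,191.5],down(psi))
crop(c,'g2',215,150,335,220,6)
E
```

```text
d [-0.   0.1  2.5] r [-0.03  0.02 -0.  ] | dist 3.0 ang 0.2
```

View pics/g2.png

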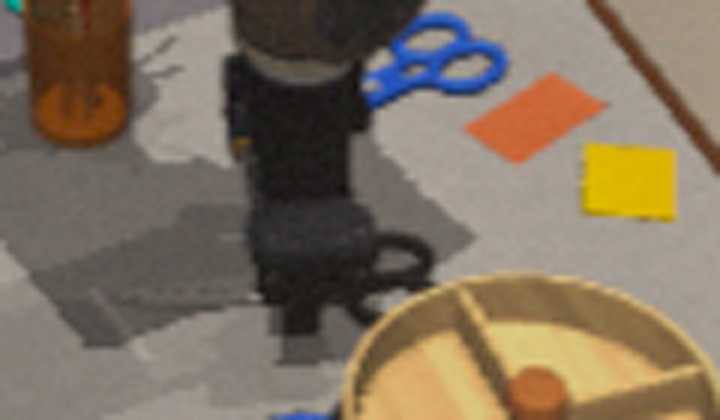

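Fingers straddle the waist. Lower 2.5 mm and close.

Call:
play_rows:
  increments:
    - {"dx": 0,"dy": 0,"dz": 2.5,"rx": 0,"ry": 0,"rz": 0}
    - {"dx": 0,"dy": 0,"dz": 2.5,"rx": 0,"ry": 0,"rz": 0}
    - {"dx": 0,"dy": 0,"dz": 2.5,"rx": 0,"ry": 0,"rz": 0}
    - {"dx": 0,"dy": 0,"dz": 2.5,"rx": 0,"ry": 0,"rz": 0}
    - {"dx": 0,"dy": 0,"dz": 2.5,"rx": 0,"ry": 0,"rz": 0}
    - {"dx": 0,"dy": 0,"dz": 2.5,"rx": 0,"ry": 0,"rz": 0}
    - {"dx": 0,"dy": 0,"dz": 2.5,"rx": 0,"ry": 0,"rz": 0}
    - {"dx": 0,"dy": 0,"dz": 2.5,"rx": 0,"ry": 0,"rz": 0}
  fingers: 0.1

```text
t: 9.82
eef_pos: [643.3, 192.5, 191.5]
tcp_rot: [-3.138, 0.002, 2.909]
ft_force: [0.6, 0.5, -0.2]
opening: 0.267
```

Call:
play_rows:
  increments:
    - {"dx": 0,"dy": 0,"dz": 0,"rx": 0,"ry": 0,"rz": 0}
    - {"dx": 0,"dy": 0,"dz": 0,"rx": 0,"ry": 0,"rz": 0}
    - {"dx": 0,"dy": 0,"dz": 0,"rx": 0,"ry": 0,"rz": 0}
    - {"dx": 0,"dy": 0,"dz": 0,"rx": 0,"ry": 0,"rz": 0}

```text
t: 10.15
eef_pos: [643.2, 192.5, 191.5]
tcp_rot: [-3.138, 0.002, 2.909]
ft_force: [0.1, 0.5, -0.5]
opening: 0.273
```

```bash
cat >> kin.py <<'E'
LOOP=np.array([-62,19,186.5]); TOP=np.array([-84+3.5,19,186.5])
def tcp_for(pt,R,v=LOOP): return np.array(pt)-R.apply(v)
def path(q0,q1,mm=34,deg=6.0):
    N=200; Q=[q0+(q1-q0)*i/N for i in range(N+1)]; out=[q0]; last=fk(q0)
    for i in range(1,N+1):
        p=fk(Q[i]); 
        nx=fk(Q[min(i+1,N)])
        if i==N or np.linalg.norm(nx[0]-last[0])>mm or np.degrees((last[1].inv()*nx[1]).magnitude())>deg: out.append(Q[i]); last=p
    return out
E
python3 - <<'E'
from kin import *
s=log(); q0=s['joints']
R=hang(np.radians(15),0,-1,np.radians(12.7))
P=tcp_for([405,-193.3,229],R); print(P)
qs=ik(P,R); print([q.round(2) for q in qs])
ql,_=ik(s['eef_pos']+[0,0,230],Ro.from_euler('xyz',s['tcp_rot']),q0=q0); print(ql.round(2))
for q in qs:
  pt=path(ql,q); print(len(pt))
  for k in pt:
    p,r=fk(k); tip=p+r.apply([109,0,186.5]); lo=p+r.apply([-94,0,186.5]); f=k[1]+k[2]
    el=Ro.from_euler('Z',k[0]).apply([X[0]*np.sin(k[1]),66,X[0]*np.cos(k[1])+197])
    print(k.round(2),'tcp',p.round(0),'tip',tip.round(0),'loops',lo.round(0),'wrist',(p-81.8*r.as_matrix()[:,2]).round(0),'el',el.round(0))
E
```

```text
[ 208.1195371  -198.20469167  214.81277586]
[array([-1.28,  0.82,  2.73,  1.94,  1.44,  1.4 ])]
[ 0.19  0.54  1.41 -0.    1.18 -1.14]
68
[ 0.19  0.54  1.41 -0.    1.18 -1.14] tcp [643. 192. 422.] tip [537. 217. 235.] loops [735. 170. 235.] wrist [643. 193. 503.] el [286. 123. 699.]
[ 0.17  0.55  1.43  0.03  1.19 -1.11] tcp [642. 180. 412.] tip [532. 216. 229.] loops [726. 155. 222.] wrist [645. 178. 493.] el [290. 117. 698.]
[ 0.15  0.55  1.45  0.05  1.19 -1.07] tcp [640. 167. 402.] tip [528. 215. 224.] loops [716. 140. 209.] wrist [646. 163. 484.] el [295. 111. 696.]
[ 0.13  0.56  1.47  0.08  1.19 -1.03] tcp [638. 154. 393.] tip [524. 214. 219.] loops [706. 126. 197.] wrist [646. 149. 474.] el [299. 105. 695.]
[ 0.1   0.56  1.49  0.11  1.2  -0.99] tcp [636. 142. 383.] tip [520. 213. 215.] loops [695. 113. 185.] wrist [646. 134. 464.] el [304.  98. 694.]
[ 0.08  0.57  1.51  0.14  1.2  -0.95] tcp [633. 129. 375.] tip [518. 212. 212.] loops [683. 100. 174.] wrist [645. 120. 455.] el [308.  92. 692.]
[ 0.06  0.57  1.53  0.17  1.21 -0.91] tcp [630. 117. 366.] tip [515. 211. 209.] loops [
[... 8717 characters left out ...]
  260.] wrist [ 154. -211.  226.] el [ 217. -370.  603.]
[-1.22  0.81  2.68  1.86  1.43  1.3 ] tcp [ 226. -198.  210.] tip [ 381. -172.   62.] loops [ 428. -180.  259.] wrist [ 147. -208.  229.] el [ 209. -376.  601.]
[-1.24  0.82  2.69  1.89  1.44  1.34] tcp [ 219. -198.  212.] tip [ 373. -173.   63.] loops [ 423. -195.  258.] wrist [ 140. -204.  231.] el [ 202. -382.  599.]
[-1.26  0.82  2.71  1.92  1.44  1.37] tcp [ 213. -198.  214.] tip [ 366. -174.   63.] loops [ 417. -209.  256.] wrist [ 133. -201.  234.] el [ 194. -388.  598.]
[-1.28  0.82  2.73  1.94  1.44  1.4 ] tcp [ 208. -198.  215.] tip [ 361. -174.   64.] loops [ 412. -219.  255.] wrist [ 129. -198.  236.] el [ 188. -392.  596.]
```

```bash
cat > plan.py <<'E'
from kin import *
R=hang(np.radians(15),0,-1,np.radians(12.7))
P=tcp_for([405,-193.3,229],R)
qe,_=ik(P,R,q0=np.array([-1.28,.82,2.73,1.94,1.44,1.4]))
E
python3 - <<'E'
from plan import *
s=env.state(); q0=s['joints']
ql,_=ik(s['eef_pos']+[0,0,200],Ro.from_euler('xyz',s['tcp_rot']),q0=q0)
qm=qe.copy(); qm[0]=0.0
np.save('ql.npy',ql);np.save('qm.npy',qm);np.save('qe.npy',qe)
print(qe.round(3),qe)
pt=path(ql,qm,mm=38,deg=6.8); print(len(pt))
for k in pt[::3]+[qm]:
    p,r=fk(k); tip=p+r.apply([109,0,186.5]); lo=p+r.apply([-94,0,186.5])
    print(k.round(2),'tcp',p.round(0),'tip',tip.round(0),'loops',lo.round(0),'wrist',(p-81.8*r.as_matrix()[:,2]).round(0))
d=cam('top'); print('pot',onz(d,163,188,0),'tape',onz(d,166,235,0),'glue',onz(d,396,207,0))
E
```

```text
[-1.276  0.822  2.728  1.943  1.444  1.4  ] [-1.2757802   0.82215971  2.72766427  1.94272818  1.44440254  1.39953032]
47
[ 0.19  0.57  1.45 -0.    1.12 -1.14] tcp [643. 192. 392.] tip [537. 217. 205.] loops [735. 170. 205.] wrist [643. 193. 473.]
[ 0.18  0.59  1.55  0.14  1.15 -0.95] tcp [616. 189. 348.] tip [493. 260. 185.] loops [668. 163. 147.] wrist [628. 180. 428.]
[ 0.16  0.61  1.64  0.29  1.17 -0.76] tcp [585. 185. 311.] tip [461. 299. 176.] loops [592. 162. 103.] wrist [609. 168. 387.]
[ 0.15  0.63  1.74  0.43  1.19 -0.57] tcp [553. 182. 279.] tip [440. 332. 172.] loops [512. 169.  75.] wrist [585. 155. 349.]
[ 0.14  0.65  1.83  0.58  1.22 -0.38] tcp [519. 180. 253.] tip [430. 357. 169.] loops [432. 184.  63.] wrist [558. 142. 315.]
[ 0.12  0.66  1.92  0.71  1.24 -0.22] tcp [490. 177. 235.] tip [427. 371. 164.] loops [369. 203.  67.] wrist [532. 132. 289.]
[ 0.11  0.68  1.99  0.82  1.26 -0.06] tcp [464. 175. 222.] tip [426. 378. 157.] loops [318. 225.  80.] wrist [505. 123. 268.]
[0.1  0.69 2.07 0.94 1.28 0.09] tcp [438. 173. 212.] tip [426. 379. 147.] loops [277. 249. 102.] 
[... 548 characters left out ...]
. 197.] tip [368. 332.  75.] loops [245. 350. 236.] wrist [329.  80. 213.]
[0.03 0.78 2.53 1.64 1.39 1.01] tcp [300. 155. 200.] tip [343. 320.  66.] loops [266. 355. 251.] wrist [299.  75. 215.]
[0.02 0.8  2.61 1.76 1.41 1.16] tcp [280. 150. 204.] tip [316. 309.  62.] loops [291. 352. 258.] wrist [271.  71. 221.]
[0.   0.82 2.7  1.9  1.44 1.35] tcp [256. 144. 212.] tip [281. 297.  62.] loops [322. 337. 257.] wrist [236.  67. 232.]
[0.   0.82 2.73 1.94 1.44 1.4 ] tcp [250. 141. 215.] tip [272. 294.  64.] loops [329. 331. 255.] wrist [227.  66. 236.]
pot [583.96634839 416.03773601   0.        ] tape [408.64362162 400.12185754   0.        ] glue [ 4.92600294e+02 -4.45186371e+02  2.27373675e-13]
```

```bash
cat > rows.py <<'E'
import sys
from kin import *
def rows(W,n=8):
    s=log(); R0=Ro.from_euler('xyz',s['tcp_rot']); o=[]
    for p,R in W[:n]:
        d=R0.inv().apply(p-s['eef_pos']); r=(R0.inv()*R).as_rotvec()*30/np.pi
        o.append('{"dx": %g, "dy": %g, "dz": %g, "rx": %g, "ry": %g, "rz": %g}'%(*(d.round(0)+0),*(r.round(1)+0)))
    print('['+', '.join(o)+']')
if __name__=='__main__':
    ql,qm=np.load('ql.npy'),np.load('qm.npy')
    pt=path(ql,qm,mm=38,deg=6.8); i=int(sys.argv[1]); print(len(pt)); rows([fk(q) for q in pt[i:]])
E
python3 - <<'E'
from kin import *
inc(fk(np.load('ql.npy'))[0],fk(np.load('ql.npy'))[1])
E
```

```text
d [  -0.4   -0.7 -200. ] r [ 0.  0. -0.] | dist 200.0 ang 0.0
```

Call:
play_rows:
  increments:
    - {"dx": 0,"dy": 0,"dz": -10,"rx": 0,"ry": 0,"rz": 0}
    - {"dx": 0,"dy": 0,"dz": -30,"rx": 0,"ry": 0,"rz": 0}
    - {"dx": 0,"dy": 0,"dz": -62,"rx": 0,"ry": 0,"rz": 0}
    - {"dx": 0,"dy": 0,"dz": -98,"rx": 0,"ry": 0,"rz": 0}
    - {"dx": 0,"dy": 0,"dz": -134,"rx": 0,"ry": 0,"rz": 0}
    - {"dx": 0,"dy": 0,"dz": -166,"rx": 0,"ry": 0,"rz": 0}
    - {"dx": 0,"dy": 0,"dz": -190,"rx": 0,"ry": 0,"rz": 0}
    - {"dx": 0,"dy": 0,"dz": -200,"rx": 0,"ry": 0,"rz": 0}

```text
t: 10.87
eef_pos: [642.8, 193.2, 396.2]
tcp_rot: [-3.14, 0.007, 2.909]
ft_force: [0.2, 0.2, -1.1]
opening: 0.269
```

```bash
python3 rows.py 1; python3 - <<'E'
from kin import *
c=cam('side'); crop(c,'g3',215,100,335,200,6)
E
```

```text
47
[{"dx": 8, "dy": -4, "dz": 20, "rx": -0.2, "ry": 0.6, "rz": 0.9}, {"dx": 17, "dy": -7, "dz": 34, "rx": -0.3, "ry": 1.2, "rz": 1.7}, {"dx": 26, "dy": -11, "dz": 48, "rx": -0.4, "ry": 1.8, "rz": 2.6}, {"dx": 35, "dy": -14, "dz": 61, "rx": -0.4, "ry": 2.4, "rz": 3.5}, {"dx": 45, "dy": -17, "dz": 74, "rx": -0.5, "ry": 3, "rz": 4.4}, {"dx": 55, "dy": -21, "dz": 85, "rx": -0.5, "ry": 3.6, "rz": 5.3}, {"dx": 65, "dy": -24, "dz": 96, "rx": -0.4, "ry": 4.2, "rz": 6.2}, {"dx": 75, "dy": -28, "dz": 107, "rx": -0.3, "ry": 4.8, "rz": 7.1}]
```

View pics/g3.png

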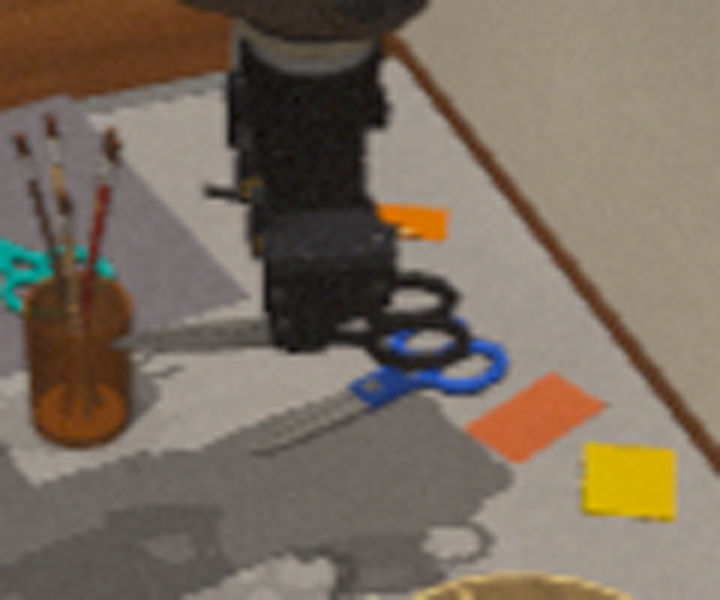

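Call:
play_rows:
  increments:
    - {"dx": 8,"dy": -4,"dz": 20,"rx": -0.2,"ry": 0.6,"rz": 0.9}
    - {"dx": 17,"dy": -7,"dz": 34,"rx": -0.3,"ry": 1.2,"rz": 1.7}
    - {"dx": 26,"dy": -11,"dz": 48,"rx": -0.4,"ry": 1.8,"rz": 2.6}
    - {"dx": 35,"dy": -14,"dz": 61,"rx": -0.4,"ry": 2.4,"rz": 3.5}
    - {"dx": 45,"dy": -17,"dz": 74,"rx": -0.5,"ry": 3,"rz": 4.4}
    - {"dx": 55,"dy": -21,"dz": 85,"rx": -0.5,"ry": 3.6,"rz": 5.3}
    - {"dx": 65,"dy": -24,"dz": 96,"rx": -0.4,"ry": 4.2,"rz": 6.2}
    - {"dx": 75,"dy": -28,"dz": 107,"rx": -0.3,"ry": 4.8,"rz": 7.1}

```text
t: 11.58
eef_pos: [563.3, 182.9, 286.6]
tcp_rot: [-2.975, -0.462, 2.105]
ft_force: [0.5, -0.2, -1.4]
opening: 0.27
```

```bash
python3 rows.py 9; python3 -c "
from kin import *
print(env.state()['joints'].round(2))"
```

```text
47
[{"dx": 1, "dy": -8, "dz": 11, "rx": 0.1, "ry": 0.6, "rz": 0.9}, {"dx": 1, "dy": -16, "dz": 23, "rx": 0.2, "ry": 1.1, "rz": 1.9}, {"dx": 2, "dy": -24, "dz": 34, "rx": 0.4, "ry": 1.6, "rz": 2.9}, {"dx": 2, "dy": -33, "dz": 45, "rx": 0.6, "ry": 2.2, "rz": 3.8}, {"dx": 4, "dy": -41, "dz": 55, "rx": 0.8, "ry": 2.7, "rz": 4.8}, {"dx": 5, "dy": -48, "dz": 63, "rx": 1, "ry": 3.1, "rz": 5.6}, {"dx": 6, "dy": -55, "dz": 71, "rx": 1.2, "ry": 3.4, "rz": 6.4}, {"dx": 7, "dy": -62, "dz": 78, "rx": 1.4, "ry": 3.8, "rz": 7.2}]
[ 0.15  0.62  1.71  0.38  1.18 -0.63]
```

Following the plan branch.

Call:
play_rows:
  increments:
    - {"dx": 1,"dy": -8,"dz": 11,"rx": 0.1,"ry": 0.6,"rz": 0.9}
    - {"dx": 1,"dy": -16,"dz": 23,"rx": 0.2,"ry": 1.1,"rz": 1.9}
    - {"dx": 2,"dy": -24,"dz": 34,"rx": 0.4,"ry": 1.6,"rz": 2.9}
    - {"dx": 2,"dy": -33,"dz": 45,"rx": 0.6,"ry": 2.2,"rz": 3.8}
    - {"dx": 4,"dy": -41,"dz": 55,"rx": 0.8,"ry": 2.7,"rz": 4.8}
    - {"dx": 5,"dy": -48,"dz": 63,"rx": 1,"ry": 3.1,"rz": 5.6}
    - {"dx": 6,"dy": -55,"dz": 71,"rx": 1.2,"ry": 3.4,"rz": 6.4}
    - {"dx": 7,"dy": -62,"dz": 78,"rx": 1.4,"ry": 3.8,"rz": 7.2}

```text
t: 12.25
eef_pos: [480.2, 176.0, 228.7]
tcp_rot: [-2.353, -0.468, 1.138]
ft_force: [-0.8, 0.3, -1.5]
opening: 0.27
```

```bash
python3 rows.py 17; python3 -c "
from kin import *
print(env.state()['joints'].round(2))"
```

```text
47
[{"dx": -4, "dy": -4, "dz": 6, "rx": 0.2, "ry": 0.4, "rz": 0.8}, {"dx": -10, "dy": -9, "dz": 12, "rx": 0.4, "ry": 0.7, "rz": 1.6}, {"dx": -15, "dy": -13, "dz": 19, "rx": 0.7, "ry": 1, "rz": 2.4}, {"dx": -21, "dy": -17, "dz": 25, "rx": 0.9, "ry": 1.3, "rz": 3.3}, {"dx": -26, "dy": -22, "dz": 31, "rx": 1.2, "ry": 1.6, "rz": 4.1}, {"dx": -31, "dy": -27, "dz": 37, "rx": 1.4, "ry": 1.9, "rz": 4.9}, {"dx": -36, "dy": -32, "dz": 42, "rx": 1.7, "ry": 2.2, "rz": 5.8}, {"dx": -40, "dy": -37, "dz": 47, "rx": 2, "ry": 2.5, "rz": 6.6}]
[ 0.12  0.67  1.95  0.75  1.24 -0.16]
```

Call:
play_rows:
  increments:
    - {"dx": -4,"dy": -4,"dz": 6,"rx": 0.2,"ry": 0.4,"rz": 0.8}
    - {"dx": -10,"dy": -9,"dz": 12,"rx": 0.4,"ry": 0.7,"rz": 1.6}
    - {"dx": -15,"dy": -13,"dz": 19,"rx": 0.7,"ry": 1,"rz": 2.4}
    - {"dx": -21,"dy": -17,"dz": 25,"rx": 0.9,"ry": 1.3,"rz": 3.3}
    - {"dx": -26,"dy": -22,"dz": 31,"rx": 1.2,"ry": 1.6,"rz": 4.1}
    - {"dx": -31,"dy": -27,"dz": 37,"rx": 1.4,"ry": 1.9,"rz": 4.9}
    - {"dx": -36,"dy": -32,"dz": 42,"rx": 1.7,"ry": 2.2,"rz": 5.8}
    - {"dx": -40,"dy": -37,"dz": 47,"rx": 2,"ry": 2.5,"rz": 6.6}

```text
t: 12.92
eef_pos: [411.7, 171.1, 203.5]
tcp_rot: [-1.973, -0.02, 0.518]
ft_force: [-0.0, 0.3, -0.4]
opening: 0.267
```

```bash
python3 rows.py 25; python3 -c "
from kin import *
print(env.state()['joints'].round(2))"
```

```text
47
[{"dx": -7, "dy": 0, "dz": 3, "rx": 0.3, "ry": 0.2, "rz": 0.8}, {"dx": -14, "dy": 0, "dz": 7, "rx": 0.5, "ry": 0.5, "rz": 1.6}, {"dx": -22, "dy": 0, "dz": 11, "rx": 0.8, "ry": 0.7, "rz": 2.5}, {"dx": -29, "dy": -1, "dz": 14, "rx": 1.1, "ry": 1, "rz": 3.3}, {"dx": -36, "dy": -1, "dz": 17, "rx": 1.4, "ry": 1.2, "rz": 4.2}, {"dx": -43, "dy": -2, "dz": 20, "rx": 1.7, "ry": 1.4, "rz": 5}, {"dx": -50, "dy": -3, "dz": 23, "rx": 2, "ry": 1.6, "rz": 5.9}, {"dx": -58, "dy": -4, "dz": 25, "rx": 2.3, "ry": 1.8, "rz": 6.7}]
[0.09 0.71 2.15 1.06 1.3  0.25]
```

Call:
play_rows:
  increments:
    - {"dx": -7,"dy": 0,"dz": 3,"rx": 0.3,"ry": 0.2,"rz": 0.8}
    - {"dx": -14,"dy": 0,"dz": 7,"rx": 0.5,"ry": 0.5,"rz": 1.6}
    - {"dx": -22,"dy": 0,"dz": 11,"rx": 0.8,"ry": 0.7,"rz": 2.5}
    - {"dx": -29,"dy": -1,"dz": 14,"rx": 1.1,"ry": 1,"rz": 3.3}
    - {"dx": -36,"dy": -1,"dz": 17,"rx": 1.4,"ry": 1.2,"rz": 4.2}
    - {"dx": -43,"dy": -2,"dz": 20,"rx": 1.7,"ry": 1.4,"rz": 5}
    - {"dx": -50,"dy": -3,"dz": 23,"rx": 2,"ry": 1.6,"rz": 5.9}
    - {"dx": -58,"dy": -4,"dz": 25,"rx": 2.3,"ry": 1.8,"rz": 6.7}

```text
t: 13.58
eef_pos: [348.5, 163.8, 195.5]
tcp_rot: [-1.848, 0.593, 0.094]
ft_force: [0.0, -0.1, -1.4]
opening: 0.265
```

```bash
python3 rows.py 33; python3 -c "
from kin import *
print(env.state()['joints'].round(2)); cam('side','p1')"
```

```text
47
[{"dx": -5, "dy": 3, "dz": 1, "rx": 0.3, "ry": 0.2, "rz": 0.8}, {"dx": -12, "dy": 7, "dz": 1, "rx": 0.6, "ry": 0.4, "rz": 1.7}, {"dx": -18, "dy": 11, "dz": 2, "rx": 0.9, "ry": 0.6, "rz": 2.5}, {"dx": -24, "dy": 14, "dz": 2, "rx": 1.2, "ry": 0.7, "rz": 3.4}, {"dx": -30, "dy": 18, "dz": 3, "rx": 1.5, "ry": 0.9, "rz": 4.2}, {"dx": -37, "dy": 21, "dz": 3, "rx": 1.9, "ry": 1.1, "rz": 5.1}, {"dx": -43, "dy": 24, "dz": 3, "rx": 2.2, "ry": 1.2, "rz": 5.9}, {"dx": -49, "dy": 27, "dz": 3, "rx": 2.5, "ry": 1.4, "rz": 6.7}]
[0.06 0.75 2.35 1.37 1.35 0.65]
```

View pics/p1.png

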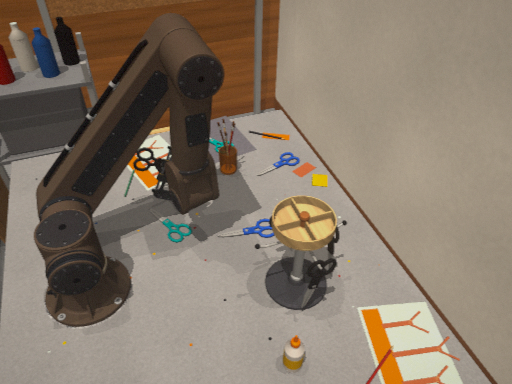

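Call:
play_rows:
  increments:
    - {"dx": -5,"dy": 3,"dz": 1,"rx": 0.3,"ry": 0.2,"rz": 0.8}
    - {"dx": -12,"dy": 7,"dz": 1,"rx": 0.6,"ry": 0.4,"rz": 1.7}
    - {"dx": -18,"dy": 11,"dz": 2,"rx": 0.9,"ry": 0.6,"rz": 2.5}
    - {"dx": -24,"dy": 14,"dz": 2,"rx": 1.2,"ry": 0.7,"rz": 3.4}
    - {"dx": -30,"dy": 18,"dz": 3,"rx": 1.5,"ry": 0.9,"rz": 4.2}
    - {"dx": -37,"dy": 21,"dz": 3,"rx": 1.9,"ry": 1.1,"rz": 5.1}
    - {"dx": -43,"dy": 24,"dz": 3,"rx": 2.2,"ry": 1.2,"rz": 5.9}
    - {"dx": -49,"dy": 27,"dz": 3,"rx": 2.5,"ry": 1.4,"rz": 6.7}

```text
t: 14.3
eef_pos: [291.9, 154.0, 200.8]
tcp_rot: [-2.148, 1.212, -0.597]
ft_force: [0.1, -0.5, -1.9]
opening: 0.273
```

```bash
cat > rot.py <<'E'
# from current joints to qe; 
from rows import *
q=env.state()['joints']; qe=np.load('qe.npy'); print(q.round(2))
pt=path(q,qe,mm=33,deg=6.5); print(len(pt)); rows([fk(k) for k in pt[1:]])
for k in pt: 
    p,r=fk(k); print((p+r.apply([109,0,186.5])).round(0),(p+r.apply([-94,0,186.5])).round(0),end=';')
E
python3 rot.py
```

```text
[0.03 0.79 2.56 1.69 1.4  1.06]
17
[{"dx": 7, "dy": -8, "dz": -24, "rx": 0.9, "ry": 0.3, "rz": 0.5}, {"dx": 13, "dy": -15, "dz": -49, "rx": 1.8, "ry": 0.5, "rz": 1}, {"dx": 19, "dy": -19, "dz": -75, "rx": 2.7, "ry": 0.8, "rz": 1.6}, {"dx": 24, "dy": -21, "dz": -100, "rx": 3.6, "ry": 0.9, "rz": 2.1}, {"dx": 29, "dy": -22, "dz": -125, "rx": 4.5, "ry": 1.1, "rz": 2.6}, {"dx": 32, "dy": -20, "dz": -151, "rx": 5.4, "ry": 1.3, "rz": 3.1}, {"dx": 35, "dy": -16, "dz": -176, "rx": 6.4, "ry": 1.4, "rz": 3.6}, {"dx": 38, "dy": -11, "dz": -200, "rx": 7.3, "ry": 1.5, "rz": 4.1}]
[333. 315.  63.] [274. 355. 253.];[354. 285.  62.] [306. 331. 254.];[372. 254.  62.] [336. 303. 255.];[387. 222.  61.] [363. 273. 256.];[400. 189.  61.] [388. 240. 257.];[410. 156.  61.] [409. 204. 258.];[418. 122.  61.] [427. 167. 258.];[422.  88.  60.] [442. 128. 258.];[424.  54.  60.] [453.  87. 259.];[423.  20.  61.] [460.  45. 259.];[420. -13.  61.] [463.   3. 258.];[414. -45.  61.] [463. -39. 258.];[405. -77.  62.] [458. -82. 258.];[ 395. -107.   62.] [ 449. -124.  257.];[ 382. -136.   63.] [ 436. -164.  256.];[ 367. -164.   64.] [ 419. -204.  255.];[ 361. -174.   64.] [ 412. -219.  255.];
```

Call:
play_rows:
  increments:
    - {"dx": 7,"dy": -8,"dz": -24,"rx": 0.9,"ry": 0.3,"rz": 0.5}
    - {"dx": 13,"dy": -15,"dz": -49,"rx": 1.8,"ry": 0.5,"rz": 1}
    - {"dx": 19,"dy": -19,"dz": -75,"rx": 2.7,"ry": 0.8,"rz": 1.6}
    - {"dx": 24,"dy": -21,"dz": -100,"rx": 3.6,"ry": 0.9,"rz": 2.1}
    - {"dx": 29,"dy": -22,"dz": -125,"rx": 4.5,"ry": 1.1,"rz": 2.6}
    - {"dx": 32,"dy": -20,"dz": -151,"rx": 5.4,"ry": 1.3,"rz": 3.1}
    - {"dx": 35,"dy": -16,"dz": -176,"rx": 6.4,"ry": 1.4,"rz": 3.6}
    - {"dx": 38,"dy": -11,"dz": -200,"rx": 7.3,"ry": 1.5,"rz": 4.1}

```text
t: 14.97
eef_pos: [303.5, -50.8, 206.4]
tcp_rot: [-3.039, 1.344, -2.31]
ft_force: [0.9, 0.6, -1.2]
opening: 0.272
```

```bash
python3 rot.py; python3 -c "
from kin import *
cam('side','p2')"
```

```text
[-0.65  0.81  2.65  1.82  1.41  1.24]
9
[{"dx": 4, "dy": -12, "dz": -21, "rx": 0.9, "ry": 0, "rz": 0.5}, {"dx": 8, "dy": -23, "dz": -43, "rx": 1.8, "ry": 0.1, "rz": 1.1}, {"dx": 12, "dy": -31, "dz": -65, "rx": 2.7, "ry": 0, "rz": 1.6}, {"dx": 17, "dy": -38, "dz": -88, "rx": 3.7, "ry": 0, "rz": 2.1}, {"dx": 21, "dy": -43, "dz": -111, "rx": 4.6, "ry": -0.1, "rz": 2.7}, {"dx": 25, "dy": -46, "dz": -134, "rx": 5.5, "ry": -0.2, "rz": 3.2}, {"dx": 29, "dy": -46, "dz": -157, "rx": 6.4, "ry": -0.3, "rz": 3.7}, {"dx": 31, "dy": -46, "dz": -167, "rx": 6.8, "ry": -0.3, "rz": 3.9}]
[423.  52.  58.] [454.  86. 256.];[422.  19.  59.] [461.  44. 257.];[419. -14.  59.] [464.   2. 257.];[413. -46.  60.] [463. -40. 257.];[405. -77.  61.] [458. -82. 257.];[ 394. -107.   62.] [ 449. -123.  256.];[ 382. -136.   62.] [ 436. -164.  256.];[ 367. -163.   63.] [ 420. -203.  255.];[ 361. -174.   64.] [ 412. -219.  255.];
```

View pics/p2.png

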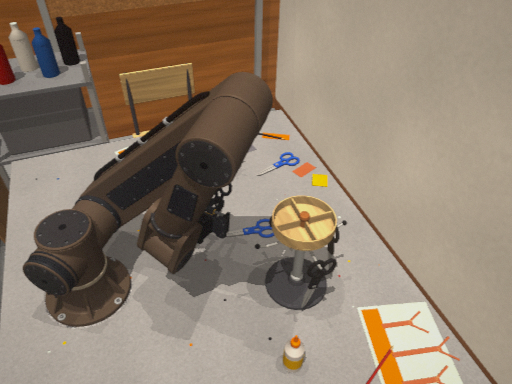

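Call:
play_rows:
  increments:
    - {"dx": 4,"dy": -12,"dz": -21,"rx": 0.9,"ry": 0,"rz": 0.5}
    - {"dx": 8,"dy": -23,"dz": -43,"rx": 1.8,"ry": 0.1,"rz": 1.1}
    - {"dx": 12,"dy": -31,"dz": -65,"rx": 2.7,"ry": 0,"rz": 1.6}
    - {"dx": 17,"dy": -38,"dz": -88,"rx": 3.7,"ry": 0,"rz": 2.1}
    - {"dx": 21,"dy": -43,"dz": -111,"rx": 4.6,"ry": -0.1,"rz": 2.7}
    - {"dx": 25,"dy": -46,"dz": -134,"rx": 5.5,"ry": -0.2,"rz": 3.2}
    - {"dx": 29,"dy": -46,"dz": -157,"rx": 6.4,"ry": -0.3,"rz": 3.7}
    - {"dx": 31,"dy": -46,"dz": -167,"rx": 6.8,"ry": -0.3,"rz": 3.9}

```text
t: 15.68
eef_pos: [204.6, -201.5, 213.8]
tcp_rot: [2.47, 1.225, 2.419]
ft_force: [-0.1, 0.2, -2.0]
opening: 0.272
```

```bash
python3 - <<'E'
from rows import *
s=env.state(); print(s['joints'].round(3))
p,R0=s['eef_pos'],Ro.from_euler('xyz',s['tcp_rot'])
R=hang(np.radians(15),0,-1,np.radians(12.7)); inc(tcp_for([405,-193.3,229],R),R)
c=cam('side'); cv2.imwrite('pics/p3.png',cv2.resize(c['image'][150:300,200:360,::-1],None,fx=4,fy=4,interpolation=cv2.INTER_CUBIC))
for n,v in(('L',LOOP),('r',LOOP*[1,-1,1]),('mid',np.array([0,0,186.5])),('tip',np.array([109,0,186.5]))):
    w=p+R0.apply(v); print(n,w.round(1),proj(c,w).round(1),((proj(c,w)-[200,150])*4).round(0))
print('ball',proj(c,[470.9,-193.6,227]))
d=cam('top','p4')
E
```

```text
[-1.292  0.826  2.729  1.95   1.442  1.394]
d [-1.1  3.7  3. ] r [-0.2  -0.02 -0.04] | dist 5.0 ang 1.2
L [ 401.6 -200.7  226.8] [233.5 255.5] [134. 422.]
r [ 398.7 -237.7  218.7] [237.  268.6] [148. 474.]
mid [ 384.4 -205.3  164.4] [228.4 273.2] [113. 493.]
tip [ 356.7 -180.9   61.8] [217.5 290.9] [ 70. 564.]
ball [257.45683021 246.52265401]
```

View pics/p3.png

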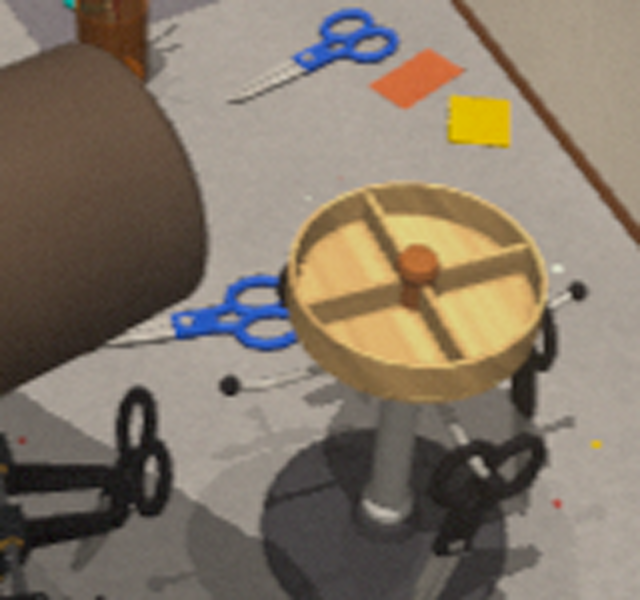

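View pics/p4.png

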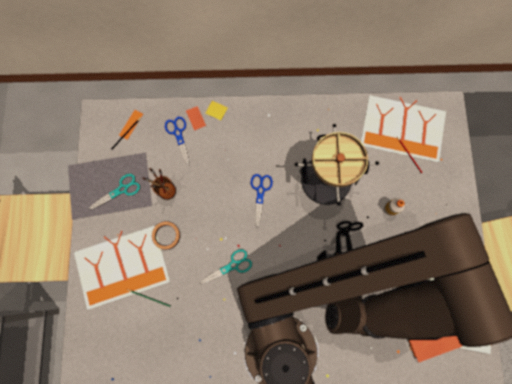

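```bash
cat > T.py <<'E'
from rows import *
PY=-193.6
def H(a,rho=12.7): return hang(np.radians(a),0,-1,np.radians(rho))
def W(x,z,a,y=PY): R=H(a); return (tcp_for([x,y,z],R),R)
E
python3 - <<'E'
from T import *
rows([W(412,228,15),W(424,228,15),W(436,228,15),W(445,228,15),W(448,228,15),W(448,228,15)])
R=H(15)
for x,z,a,y in((448,228,15,PY),(470,227,15,PY),(502,222,15,PY),(502,200,5,PY+4.9),(440,210,5,PY+4.9)):
  R=H(a); q=ik(tcp_for([x,y,z],R),R,q0=env.state()['joints']); print(x,q[0].round(2),q[1])
E
```

```text
[{"dx": -2, "dy": 3, "dz": 10, "rx": -0.2, "ry": 0, "rz": 0}, {"dx": -5, "dy": 4, "dz": 21, "rx": -0.2, "ry": 0, "rz": 0}, {"dx": -8, "dy": 5, "dz": 33, "rx": -0.2, "ry": 0, "rz": 0}, {"dx": -10, "dy": 6, "dz": 41, "rx": -0.2, "ry": 0, "rz": 0}, {"dx": -11, "dy": 6, "dz": 44, "rx": -0.2, "ry": 0, "rz": 0}, {"dx": -11, "dy": 6, "dz": 44, "rx": -0.2, "ry": 0, "rz": 0}]
448 [-1.11  0.77  2.65  2.08  1.44  1.54] 8.737624178576059e-13
470 [-1.04  0.75  2.61  2.14  1.42  1.61] 3.0407102577324247e-10
502 [-0.94  0.74  2.55  2.23  1.4   1.67] 2.5291012480099767e-15
502 [-0.92  0.98  2.55  2.21  1.72  1.48] 3.9248004264238463e-11
440 [-1.12  1.05  2.67  2.    1.74  1.27] 1.0810034198737093e-15
```

Call:
play_rows:
  increments:
    - {"dx": -2,"dy": 3,"dz": 10,"rx": -0.2,"ry": 0,"rz": 0}
    - {"dx": -5,"dy": 4,"dz": 21,"rx": -0.2,"ry": 0,"rz": 0}
    - {"dx": -8,"dy": 5,"dz": 33,"rx": -0.2,"ry": 0,"rz": 0}
    - {"dx": -10,"dy": 6,"dz": 41,"rx": -0.2,"ry": 0,"rz": 0}
    - {"dx": -11,"dy": 6,"dz": 44,"rx": -0.2,"ry": 0,"rz": 0}
    - {"dx": -11,"dy": 6,"dz": 44,"rx": -0.2,"ry": 0,"rz": 0}
    - {"dx": -11,"dy": 6,"dz": 44,"rx": -0.2,"ry": 0,"rz": 0}
    - {"dx": -11,"dy": 6,"dz": 44,"rx": -0.2,"ry": 0,"rz": 0}

```text
t: 16.45
eef_pos: [250.7, -198.2, 213.8]
tcp_rot: [2.452, 1.226, 2.426]
ft_force: [-0.7, -0.8, -1.6]
opening: 0.27
```

```bash
cat > chk.py <<'E'
import sys
from T import *
c=cam('side');d=cam('top')
s=env.state(); p,R0=s['eef_pos'],Ro.from_euler('xyz',s['tcp_rot'])
a=cv2.resize(c['image'][225:300,205:305,::-1],None,fx=6,fy=6,interpolation=cv2.INTER_CUBIC)
cv2.imwrite('pics/%sa.png'%sys.argv[1],a)
cv2.imwrite('pics/%sb.png'%sys.argv[1],cv2.resize(d['image'][130:265,300:400,::-1],None,fx=4,fy=4,interpolation=cv2.INTER_CUBIC))
for n,v in(('L',LOOP),('r',LOOP*[1,-1,1])):
    w=p+R0.apply(v); print(n,w.round(1),((proj(c,w)-[205,225])*6).round(0),((proj(d,w)-[300,130])*4).round(0))
w=[470.6,-193.5,227]; print('ball',((proj(c,w)-[205,225])*6).round(0),((proj(d,w)-[300,130])*4).round(0))
E
python3 chk.py t1
```

```text
L [ 447.5 -193.2  227.6] [264. 141.] [159. 322.]
r [ 445.4 -230.2  219.4] [289. 218.] [205. 326.]
ball [314. 129.] [158. 294.]
```

View pics/t1a.png

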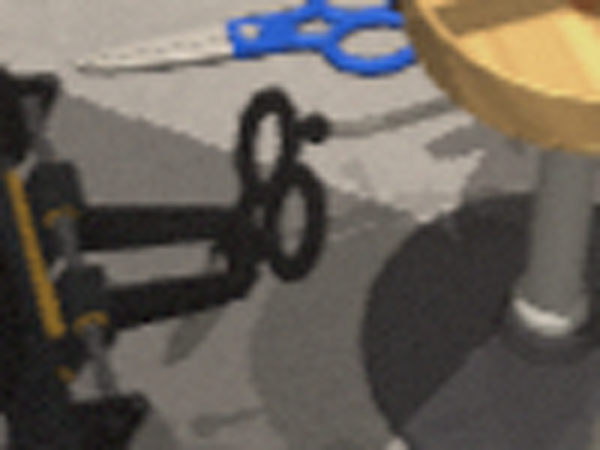

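View pics/t1b.png

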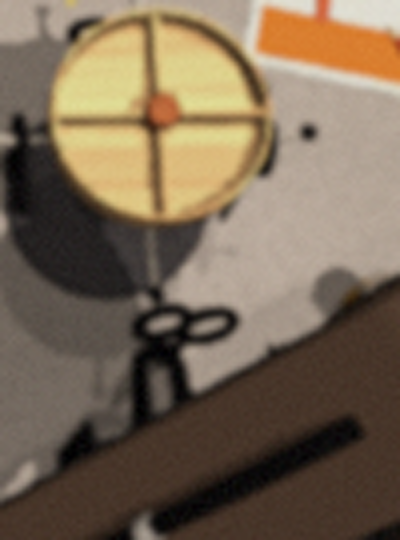

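```bash
cat > holes.py <<'E'
from T import *
def holes(k,box,thr):
    u0,v0,u1,v1=box; S=6
    g=cv2.resize(k['image'].max(2)[v0:v1,u0:u1],None,fx=S,fy=S,interpolation=cv2.INTER_CUBIC); m=(g<thr).astype(np.uint8)
    cs,hh=cv2.findContours(m,cv2.RETR_CCOMP,cv2.CHAIN_APPROX_NONE); o=[]
    for q,h in zip(cs,hh[0]):
        A=cv2.contourArea(q)/S/S
        if A>6:
            M=cv2.moments(q); o.append(('hole' if h[3]>=0 else 'blob',round(A,1),round(u0-.5+(M['m10']/M['m00']+.5)/S,1),round(v0-.5+(M['m01']/M['m00']+.5)/S,1)))
    return [x for x in o if x[1]<250]
if __name__=='__main__':
    c=cam('side');d=cam('top')
    for t in(60,80,95):
        print(t,'side',holes(c,(240,236,265,275),t)); print(t,'top',holes(d,(330,195,365,220),t))
    s=env.state(); p,R0=s['eef_pos'],Ro.from_euler('xyz',s['tcp_rot'])
    for n,v in(('L',LOOP),('r',LOOP*[1,-1,1])): w=p+R0.apply(v); print(n,w.round(1),proj(c,w).round(1),proj(d,w).round(1))
    w=[470.6,-193.5,227]; print('ball',proj(c,w).round(1),proj(d,w).round(1))
E
python3 holes.py
```

```text
60 side [('hole', 43.7, 253.3, 261.8), ('hole', 49.4, 249.2, 248.8)]
60 top [('hole', 37.3, 351.5, 211.1), ('hole', 36.0, 340.5, 210.4)]
80 side [('hole', 33.3, 253.4, 261.7), ('hole', 40.5, 249.2, 248.7)]
80 top [('hole', 29.9, 351.5, 211.1), ('hole', 28.0, 340.5, 210.4)]
95 side [('hole', 25.7, 253.4, 261.5), ('hole', 35.1, 249.2, 248.6)]
95 top [('hole', 24.8, 351.6, 211.1), ('hole', 22.6, 340.5, 210.4)]
L [ 447.5 -193.3  227.7] [249.1 248.6] [339.9 210.6]
r [ 445.4 -230.4  219.5] [253.2 261.3] [351.2 211.4]
ball [257.3 246.5] [339.4 203.4]
```

```bash
sed -i 's/^PY=.*/PY=-191.0/' T.py; python3 - <<'E'
from T import *
rows([W(455,228,15),W(464,228,15),W(473,227,15),W(482,226,15),W(491,224,15),W(498,222,15),W(502,221,15),W(502,221,15)])
E
```

```text
[{"dx": -1, "dy": 3, "dz": 7, "rx": 0, "ry": 0, "rz": 0}, {"dx": -4, "dy": 4, "dz": 16, "rx": 0, "ry": 0, "rz": 0}, {"dx": -5, "dy": 4, "dz": 25, "rx": 0, "ry": 0, "rz": 0}, {"dx": -6, "dy": 4, "dz": 34, "rx": 0, "ry": 0, "rz": 0}, {"dx": -7, "dy": 4, "dz": 43, "rx": 0, "ry": 0, "rz": 0}, {"dx": -7, "dy": 4, "dz": 50, "rx": 0, "ry": 0, "rz": 0}, {"dx": -7, "dy": 4, "dz": 54, "rx": 0, "ry": 0, "rz": 0}, {"dx": -7, "dy": 4, "dz": 54, "rx": 0, "ry": 0, "rz": 0}]
```

Call:
play_rows:
  increments:
    - {"dx": -1,"dy": 3,"dz": 7,"rx": 0,"ry": 0,"rz": 0}
    - {"dx": -4,"dy": 4,"dz": 16,"rx": 0,"ry": 0,"rz": 0}
    - {"dx": -5,"dy": 4,"dz": 25,"rx": 0,"ry": 0,"rz": 0}
    - {"dx": -6,"dy": 4,"dz": 34,"rx": 0,"ry": 0,"rz": 0}

```text
t: 16.98
eef_pos: [285.4, -196.0, 211.4]
tcp_rot: [2.451, 1.226, 2.423]
ft_force: [-0.7, 0.7, -0.8]
opening: 0.271
```

```bash
python3 chk.py t2; python3 - <<'E'
from T import *
rows([W(491,224,15),W(498,222,15),W(502,221,15),W(502,221,15)])
E
```

```text
L [ 482.5 -190.4  225.3] [337. 120.] [153. 279.]
r [ 480.5 -227.5  217.1] [362. 195.] [197. 283.]
ball [314. 129.] [158. 294.]
[{"dx": -1, "dy": 0, "dz": 9, "rx": 0, "ry": 0, "rz": 0}, {"dx": -1, "dy": 0, "dz": 16, "rx": 0, "ry": 0, "rz": 0}, {"dx": -1, "dy": 0, "dz": 20, "rx": 0, "ry": 0, "rz": 0}, {"dx": -1, "dy": 0, "dz": 20, "rx": 0, "ry": 0, "rz": 0}]
```

View pics/t2a.png

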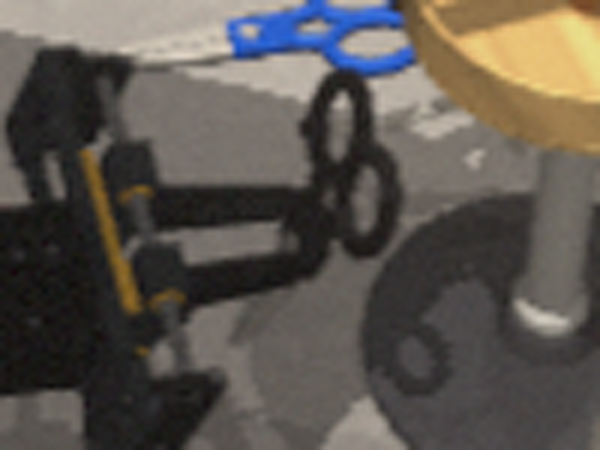

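View pics/t2b.png

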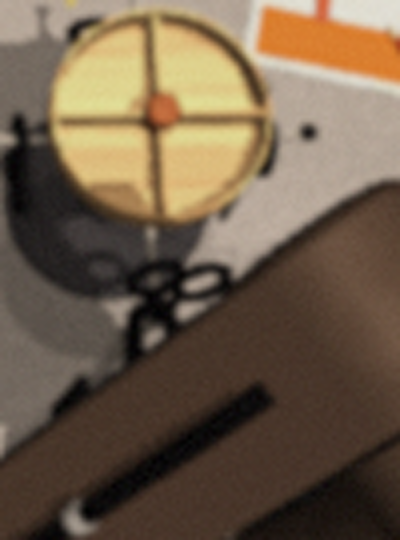

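Call:
play_rows:
  increments:
    - {"dx": -1,"dy": 0,"dz": 9,"rx": 0,"ry": 0,"rz": 0}
    - {"dx": -1,"dy": 0,"dz": 16,"rx": 0,"ry": 0,"rz": 0}
    - {"dx": -1,"dy": 0,"dz": 20,"rx": 0,"ry": 0,"rz": 0}
    - {"dx": -1,"dy": 0,"dz": 20,"rx": 0,"ry": 0,"rz": 0}

```text
t: 17.42
eef_pos: [305.4, -196.0, 206.9]
tcp_rot: [2.452, 1.227, 2.427]
ft_force: [-0.9, -0.3, -1.0]
opening: 0.275
```

```bash
python3 chk.py t3; python3 - <<'E'
from T import *
Y=PY
rows([W(502,219,13,Y+1),W(502,216,11,Y+2),W(502,213,9,Y+3),W(502,209,7,Y+4),W(502,206,5,Y+5),W(502,203,5,Y+5),W(502,201,5,Y+5),W(502,201,5,Y+5)])
E
```

```text
L [ 501.9 -190.4  221. ] [377. 115.] [150. 256.]
r [ 499.8 -227.5  212.8] [403. 189.] [195. 260.]
ball [314. 129.] [158. 294.]
[{"dx": 9, "dy": -1, "dz": 3, "rx": 0, "ry": -0.3, "rz": 0}, {"dx": 18, "dy": -2, "dz": 7, "rx": -0.1, "ry": -0.7, "rz": 0}, {"dx": 27, "dy": -3, "dz": 10, "rx": -0.2, "ry": -1, "rz": 0}, {"dx": 37, "dy": -4, "dz": 14, "rx": -0.3, "ry": -1.3, "rz": 0}, {"dx": 46, "dy": -5, "dz": 18, "rx": -0.3, "ry": -1.6, "rz": 0}, {"dx": 49, "dy": -6, "dz": 19, "rx": -0.3, "ry": -1.6, "rz": 0}, {"dx": 51, "dy": -6, "dz": 20, "rx": -0.3, "ry": -1.6, "rz": 0}, {"dx": 51, "dy": -6, "dz": 20, "rx": -0.3, "ry": -1.6, "rz": 0}]
```

View pics/t3a.png

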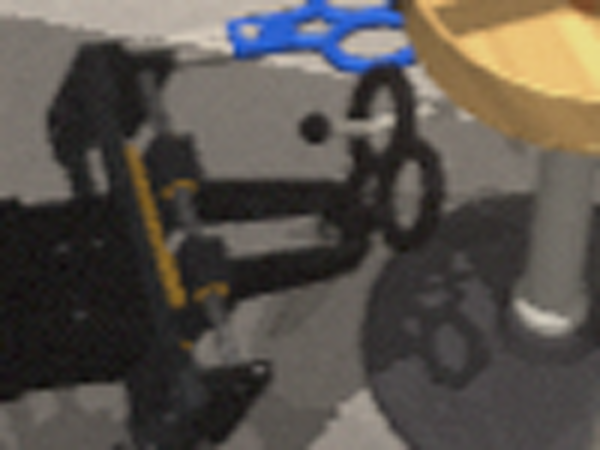

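View pics/t3b.png

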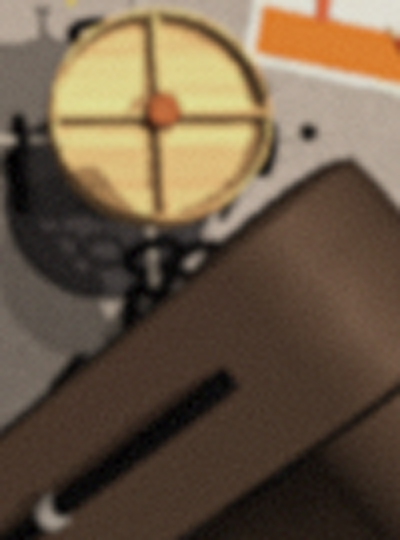

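Call:
play_rows:
  increments:
    - {"dx": 9,"dy": -1,"dz": 3,"rx": 0,"ry": -0.3,"rz": 0}
    - {"dx": 18,"dy": -2,"dz": 7,"rx": -0.1,"ry": -0.7,"rz": 0}
    - {"dx": 27,"dy": -3,"dz": 10,"rx": -0.2,"ry": -1,"rz": 0}
    - {"dx": 36,"dy": -4,"dz": 14,"rx": -0.3,"ry": -1.3,"rz": 0}
    - {"dx": 44,"dy": -5,"dz": 17,"rx": -0.3,"ry": -1.6,"rz": 0}
    - {"dx": 47,"dy": -5,"dz": 18,"rx": -0.3,"ry": -1.6,"rz": 0}
    - {"dx": 48,"dy": -6,"dz": 19,"rx": -0.3,"ry": -1.6,"rz": 0}
    - {"dx": 48,"dy": -6,"dz": 19,"rx": -0.3,"ry": -1.6,"rz": 0}

```text
t: 18.18
eef_pos: [310.7, -191.2, 155.6]
tcp_rot: [1.974, 1.328, 1.961]
ft_force: [-0.2, -0.0, -1.3]
opening: 0.272
```

```bash
python3 chk.py t4
```

```text
L [ 502.4 -186.8  203.1] [374. 134.] [142. 260.]
r [ 501.5 -223.9  194.8] [402. 208.] [185. 262.]
ball [314. 129.] [158. 294.]
```

View pics/t4a.png

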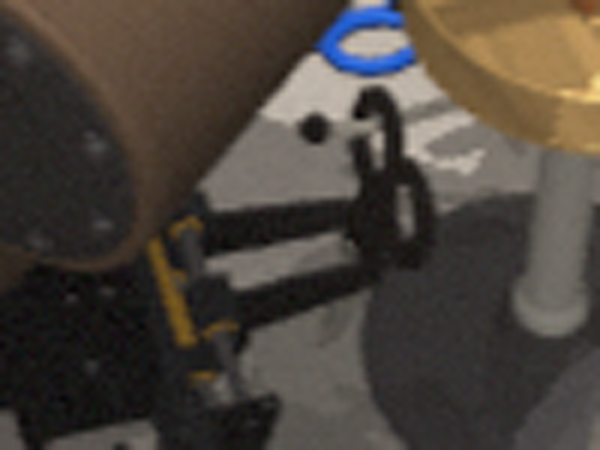

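Call:
play_rows:
  increments:
    - {"dx": 1.5,"dy": 0,"dz": 0,"rx": 0,"ry": 0,"rz": 0}
    - {"dx": 3,"dy": 0,"dz": 0,"rx": 0,"ry": 0,"rz": 0}
    - {"dx": 3,"dy": 0,"dz": 0,"rx": 0,"ry": 0,"rz": 0}
    - {"dx": 3,"dy": 0,"dz": 0,"rx": 0,"ry": 0,"rz": 0}

```text
t: 18.62
eef_pos: [310.4, -190.5, 153.3]
tcp_rot: [1.971, 1.33, 1.957]
ft_force: [-0.0, -0.2, -0.7]
opening: 0.27
```

Call:
play_rows:
  increments:
    - {"dx": 1.5,"dy": 0,"dz": 0,"rx": 0,"ry": 0,"rz": 0}
    - {"dx": 1.5,"dy": 0,"dz": 0,"rx": 0,"ry": 0,"rz": 0}
    - {"dx": 1.5,"dy": 0,"dz": 0,"rx": 0,"ry": 0,"rz": 0}

```text
t: 18.87
eef_pos: [310.3, -190.2, 152.3]
tcp_rot: [1.959, 1.332, 1.946]
ft_force: [1.4, 0.3, 8.0]
opening: 0.269
```

Call:
play_rows:
  increments:
    - {"dx": 0,"dy": 0,"dz": 0,"rx": 0,"ry": 0,"rz": 0}
    - {"dx": 0,"dy": 0,"dz": 0,"rx": 0,"ry": 0,"rz": 0}
    - {"dx": 0,"dy": 0,"dz": 0,"rx": 0,"ry": 0,"rz": 0}
    - {"dx": 0,"dy": 0,"dz": 0,"rx": 0,"ry": 0,"rz": 0}
    - {"dx": 0,"dy": 0,"dz": 0,"rx": 0,"ry": 0,"rz": 0}
    - {"dx": 0,"dy": 0,"dz": 0,"rx": 0,"ry": 0,"rz": 0}
    - {"dx": 0,"dy": 0,"dz": 0,"rx": 0,"ry": 0,"rz": 0}
    - {"dx": 0,"dy": 0,"dz": 0,"rx": 0,"ry": 0,"rz": 0}
  fingers: 0.75

```text
t: 19.53
eef_pos: [310.3, -190.2, 152.3]
tcp_rot: [1.959, 1.332, 1.946]
ft_force: [-0.0, 1.2, -0.6]
opening: 0.734
```

```bash
python3 chk.py t5
```

```text
L [ 501.9 -185.8  200. ] [372. 137.] [140. 262.]
r [ 501.  -222.9  191.7] [400. 211.] [184. 264.]
ball [314. 129.] [158. 294.]
```

View pics/t5a.png

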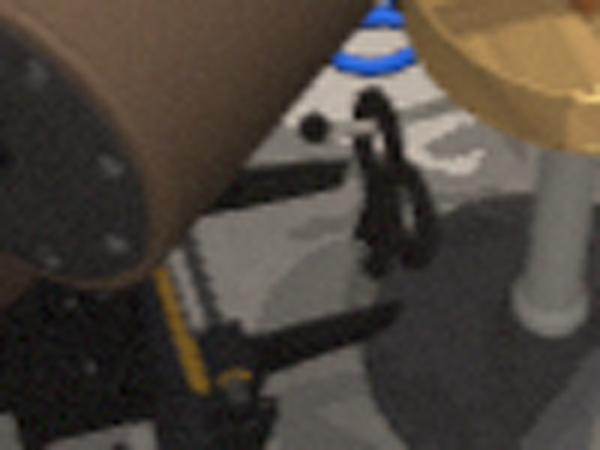

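View pics/t5b.png

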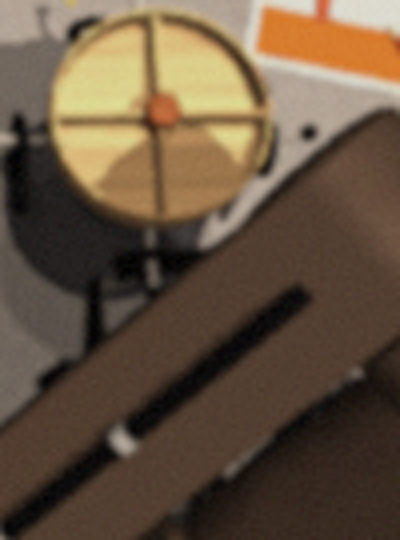

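Call:
play_rows:
  increments:
    - {"dx": 0,"dy": 0,"dz": -5,"rx": 0,"ry": 0,"rz": 0}
    - {"dx": 1,"dy": 0,"dz": -12,"rx": 0,"ry": 0,"rz": 0}
    - {"dx": 2,"dy": 0,"dz": -20,"rx": 0,"ry": 0,"rz": 0}
    - {"dx": 3,"dy": 0,"dz": -30,"rx": 0,"ry": 0,"rz": 0}
    - {"dx": 4,"dy": 0,"dz": -40,"rx": 0,"ry": 0,"rz": 0}
    - {"dx": 5,"dy": 0,"dz": -50,"rx": 0,"ry": 0,"rz": 0}
    - {"dx": 5,"dy": 0,"dz": -60,"rx": 0,"ry": 0,"rz": 0}
    - {"dx": 5,"dy": 0,"dz": -60,"rx": 0,"ry": 0,"rz": 0}

```text
t: 20.3
eef_pos: [249.0, -189.1, 152.9]
tcp_rot: [1.958, 1.33, 1.943]
ft_force: [0.4, 0.5, 0.3]
opening: 0.75
```

```bash
python3 chk.py t6; python3 -c "
from h import *
print(env.state()['joints'])
c=cam('side','t6s');d=cam('top','t6t')"
```

```text
L [ 441.6 -185.2  200.3] [246. 171.] [144. 335.]
r [ 440.7 -222.2  191.9] [272. 246.] [188. 337.]
ball [314. 129.] [158. 294.]
[-1.10539097  1.09136409  2.67798024  2.01056306  1.76394057  1.23086983]
```

View pics/t6a.png

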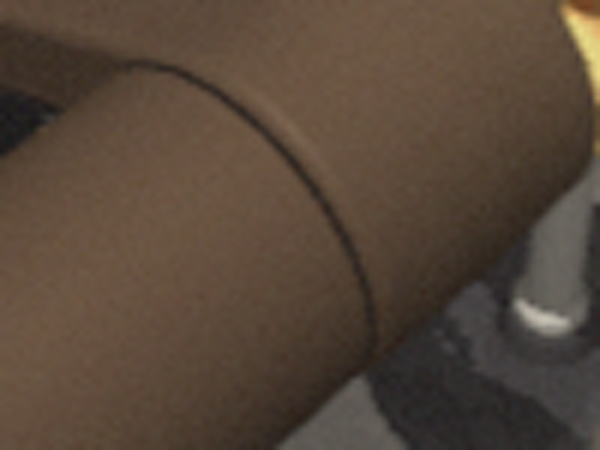

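View pics/t6b.png

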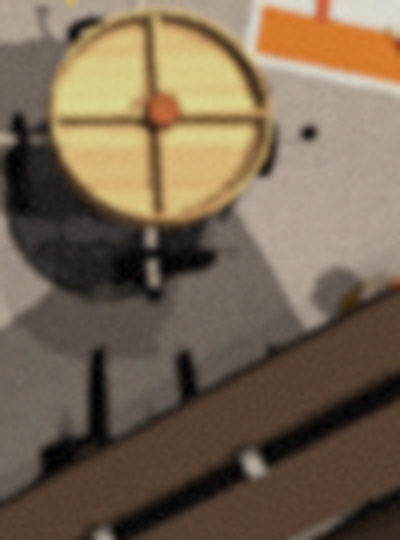

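View pics/t6s.png

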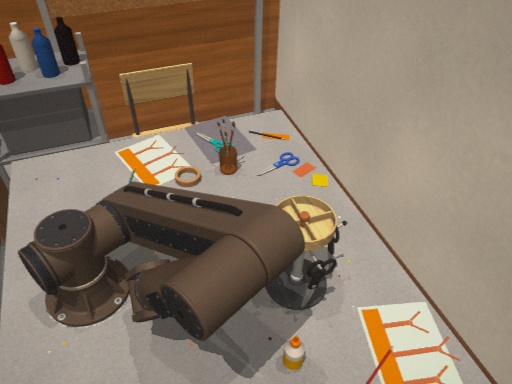

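```bash
python3 - <<'E'
from rows import *
s=env.state(); q=s['joints']; p=s['eef_pos']; R=Ro.from_euler('xyz',s['tcp_rot'])
q1,e=ik(p+[-22,0,6],R,q0=q); print(q1.round(2),e)
q2=q1.copy(); q2[0]+=.5
pts=path(q1,q2,mm=30,deg=6); print(len(pt:=pts)); rows([fk((q+q1)/2)]+[fk(k) for k in pts])
E
```

```text
[-1.19  1.12  2.72  1.93  1.75  1.14] 1.3863869324445505e-13
6
[{"dx": -2, "dy": 0, "dz": -11, "rx": 0, "ry": 0, "rz": 0}, {"dx": -4, "dy": 1, "dz": -22, "rx": 0, "ry": 0, "rz": 0}, {"dx": 0, "dy": 24, "dz": -5, "rx": -0.9, "ry": 0.2, "rz": -0.1}, {"dx": 4, "dy": 49, "dz": 10, "rx": -1.9, "ry": 0.4, "rz": -0.2}, {"dx": 9, "dy": 76, "dz": 23, "rx": -2.8, "ry": 0.6, "rz": -0.3}, {"dx": 14, "dy": 103, "dz": 33, "rx": -3.7, "ry": 0.8, "rz": -0.3}, {"dx": 20, "dy": 132, "dz": 40, "rx": -4.6, "ry": 1, "rz": -0.4}]
```

Call:
play_rows:
  increments:
    - {"dx": -2,"dy": 0,"dz": -11,"rx": 0,"ry": 0,"rz": 0}
    - {"dx": -4,"dy": 1,"dz": -22,"rx": 0,"ry": 0,"rz": 0}
    - {"dx": 0,"dy": 24,"dz": -5,"rx": -0.9,"ry": 0.2,"rz": -0.1}
    - {"dx": 4,"dy": 49,"dz": 10,"rx": -1.9,"ry": 0.4,"rz": -0.2}
    - {"dx": 9,"dy": 76,"dz": 23,"rx": -2.8,"ry": 0.6,"rz": -0.3}
    - {"dx": 14,"dy": 103,"dz": 33,"rx": -3.7,"ry": 0.8,"rz": -0.3}
    - {"dx": 20,"dy": 132,"dz": 40,"rx": -4.6,"ry": 1,"rz": -0.4}
    - {"dx": 20,"dy": 132,"dz": 40,"rx": -4.6,"ry": 1,"rz": -0.4}

```text
t: 21.17
eef_pos: [292.3, -51.1, 159.0]
tcp_rot: [1.94, 1.332, 2.438]
ft_force: [1.0, 1.0, -0.2]
opening: 0.749
```

```bash
python3 chk.py t7; python3 -c "
from h import *
c=cam('side','t7s'); cv2.imwrite('pics/t7c.png',cv2.resize(c['image'][180:310,215:365,::-1],None,fx=4.6,fy=4.6,interpolation=cv2.INTER_CUBIC)); d=cam('top','t7t')"
```

```text
L [457.8  40.9 207.3] [ 127. -175.] [-139.  320.]
r [474.8   7.9 199. ] [ 180. -129.] [-99. 300.]
ball [314. 129.] [158. 294.]
```

View pics/t7c.png

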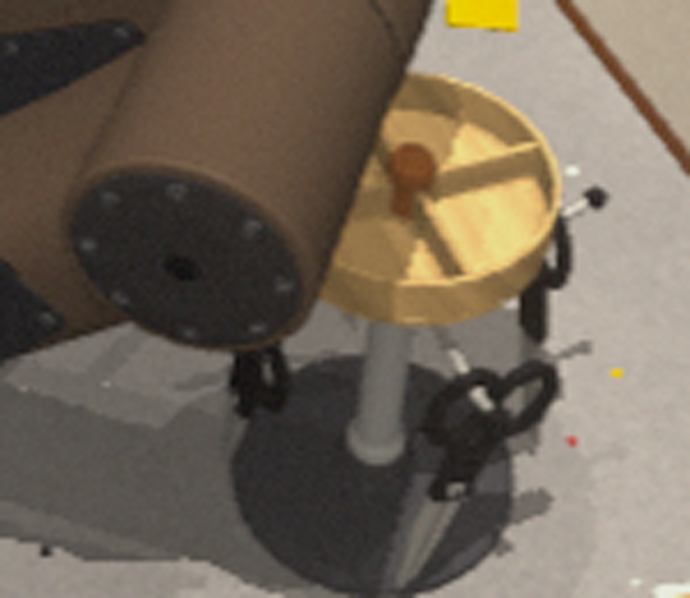

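View pics/t7t.png

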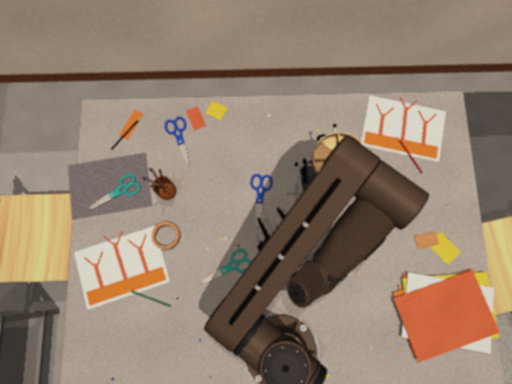

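```bash
python3 - <<'E'
from rows import *
s=env.state(); q=s['joints']; q2=q.copy(); q2[0]+=.75
pts=path(q,q2,mm=36,deg=6.5); print(len(pts),q.round(2)); rows([fk(k) for k in pts[1:]])
E
```

```text
8 [-0.69  1.12  2.72  1.93  1.75  1.14]
[{"dx": 4, "dy": 27, "dz": 20, "rx": -1, "ry": 0.2, "rz": -0.1}, {"dx": 9, "dy": 55, "dz": 36, "rx": -2.1, "ry": 0.5, "rz": -0.2}, {"dx": 15, "dy": 86, "dz": 49, "rx": -3.1, "ry": 0.7, "rz": -0.3}, {"dx": 21, "dy": 117, "dz": 58, "rx": -4.2, "ry": 0.9, "rz": -0.4}, {"dx": 28, "dy": 149, "dz": 64, "rx": -5.2, "ry": 1.2, "rz": -0.5}, {"dx": 35, "dy": 182, "dz": 66, "rx": -6.3, "ry": 1.4, "rz": -0.5}, {"dx": 40, "dy": 204, "dz": 65, "rx": -7, "ry": 1.6, "rz": -0.6}]
```

Call:
play_rows:
  increments:
    - {"dx": 4,"dy": 27,"dz": 20,"rx": -1,"ry": 0.2,"rz": -0.1}
    - {"dx": 9,"dy": 55,"dz": 36,"rx": -2.1,"ry": 0.5,"rz": -0.2}
    - {"dx": 15,"dy": 86,"dz": 49,"rx": -3.1,"ry": 0.7,"rz": -0.3}
    - {"dx": 21,"dy": 117,"dz": 58,"rx": -4.2,"ry": 0.9,"rz": -0.4}
    - {"dx": 28,"dy": 149,"dz": 64,"rx": -5.2,"ry": 1.2,"rz": -0.5}
    - {"dx": 35,"dy": 182,"dz": 66,"rx": -6.3,"ry": 1.4,"rz": -0.5}
    - {"dx": 40,"dy": 204,"dz": 65,"rx": -7,"ry": 1.6,"rz": -0.6}
    - {"dx": 40,"dy": 204,"dz": 65,"rx": -7,"ry": 1.6,"rz": -0.6}

```text
t: 22.03
eef_pos: [250.0, 159.5, 159.3]
tcp_rot: [1.943, 1.33, -3.097]
ft_force: [0.1, -0.1, 0.1]
opening: 0.752
```

```bash
python3 -c "
from h import *
c=cam('side','t8s'); cv2.imwrite('pics/t8c.png',cv2.resize(c['image'][180:310,215:365,::-1],None,fx=4.6,fy=4.6,interpolation=cv2.INTER_CUBIC)); d=cam('top','t8t')
print(env.state()['qvel'].round(3))"
```

```text
[-0.05   0.001 -0.004  0.002  0.002  0.   ]
```

View pics/t8c.png

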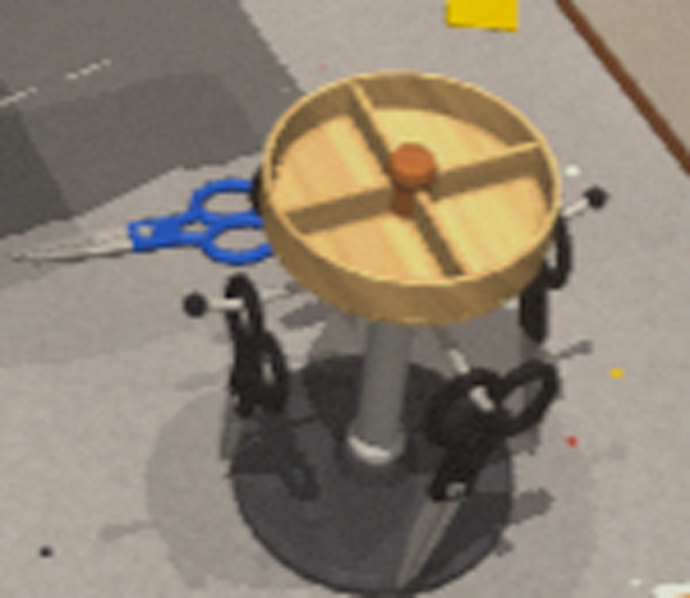

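View pics/t8t.png

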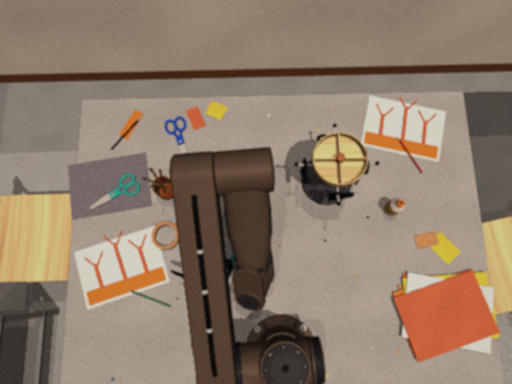

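Call:
play_rows:
  increments:
    - {"dx": 0,"dy": 0,"dz": 0,"rx": 0,"ry": 0,"rz": 0}
    - {"dx": 0,"dy": 0,"dz": 0,"rx": 0,"ry": 0,"rz": 0}
    - {"dx": 0,"dy": 0,"dz": 0,"rx": 0,"ry": 0,"rz": 0}
    - {"dx": 0,"dy": 0,"dz": 0,"rx": 0,"ry": 0,"rz": 0}
    - {"dx": 0,"dy": 0,"dz": 0,"rx": 0,"ry": 0,"rz": 0}
    - {"dx": 0,"dy": 0,"dz": 0,"rx": 0,"ry": 0,"rz": 0}
    - {"dx": 0,"dy": 0,"dz": 0,"rx": 0,"ry": 0,"rz": 0}
    - {"dx": 0,"dy": 0,"dz": 0,"rx": 0,"ry": 0,"rz": 0}

```text
t: 22.8
eef_pos: [251.6, 157.4, 159.1]
tcp_rot: [1.943, 1.331, -3.107]
ft_force: [-0.4, -0.2, -0.1]
opening: 0.75
```

```bash
python3 -c "
from h import *
c=cam('side')
for p in((195,305),(597,197)): print(ang(onz(c,215+p[0]/4.6,180+p[1]/4.6,227)))
d=cam('top'); print('pot/glue now',d['image'][187,163],d['image'][205,398])
cv2.imwrite('pics/t9.png',cv2.resize(c['image'][180:310,215:365,::-1],None,fx=4.6,fy=4.6,interpolation=cv2.INTER_CUBIC))
a=cv2.imread('pics/top0.png')[:,:,::-1].astype(int); b=d['image'].astype(int)
for n,(u,v) in dict(pot=(163,187),glue=(397,206),tape=(166,235)).items(): print(n,abs(a[v-14:v+14,u-14:u+14]-b[v-14:v+14,u-14:u+14]).mean())
env.job_done()"
```

```text
(np.float64(179.79718318785635), np.float64(129.6006835112867))
(np.float64(-0.8920777409294954), np.float64(130.89521798608138))
pot/glue now [65 37 21] [151  77  36]
pot 12.611394557823129
glue 2.363095238095238
tape 7.061649659863946
the job is handed in; nothing more can be done
```

View pics/t9.png

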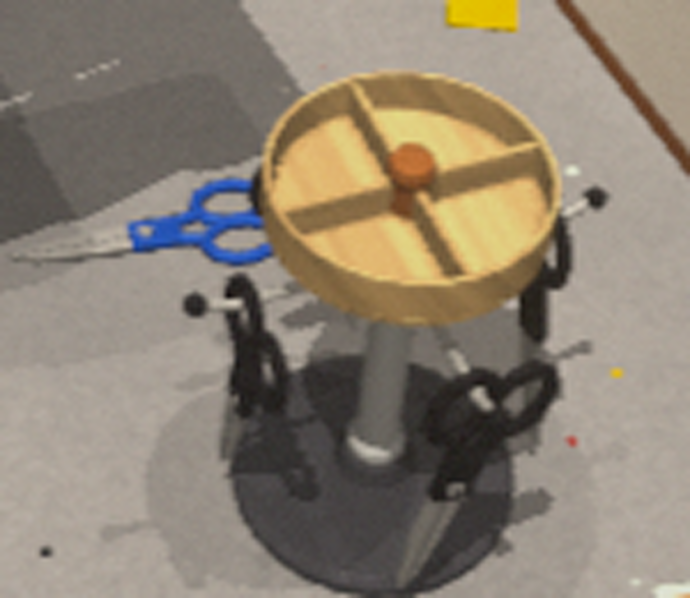

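The black scissors now hang on the empty peg by their +y finger loop, blades down, and that peg faces the robot. I gripped the stand's knob and turned it about 129°. Then I picked the scissors up across the waist, threaded the loop over the ball end, lowered it onto the peg, released, and moved the arm well clear. I handed the job in at about 23 s.

**Last checks:**
- **Peg direction:** its ball measured 179.8° about the turning axis, against 180° wanted. The opposite ball measured -0.9°.
- **Hanging scissors:** the last side picture shows the loop over the peg, blades down. Two of the other pairs are in plain view on their pegs. The third, on the +y side, is mostly hidden behind the tray.
- **Forces:** the largest wrist reading was about 16 N, while closing on the knob. It was near zero at hand-in.
- **Bystanders:** the glue bottle region of the top picture is essentially unchanged. The pot and tape regions differ more from the first picture (mean 12.6 and 7.1 grey levels). I put that down to the arm and its shadow. In the last top picture I viewed, just before hand-in, both stand where they were, but I did not measure their positions again.

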